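Sort the scrapped valve parts and count in each kind

ROBOT

A 6-joint arm with a two-finger parallel gripper is mounted at the origin on the work surface. World frame = base frame: x ahead of the robot, y to its left, z up, the work surface at z = 0. Lengths are in m, angles in rad, forces in N, time in s.
With the tool pointing down it reaches from about 0.35 to 0.975 m from the base axis. Payload 4.9 kg.
Tool frame: the origin (TCP) lies midway between the tips of the shut fingers; the grasp point (between the pads) lies 19 mm behind it; z points along the fingers, y is the direction in which the jaws open and shut (so a half turn about z gives the same grasp; the last joint's range is limited). The gripper opens to 85 mm and grips with 20 to 120 N. Pads are 22 mm wide; open, the fingers measure 114 mm over their backs; the gripper's body (76 mm by 85 mm) begins 54 mm behind the grasp point. The pads swing forward as they close: fully open they stand 13 mm farther back than shut.
Start: joints at [-1.327, 0.053, 1.613, -0, 1.476, -0.119], TCP at [0.222, -0.584, 0.231] pointing down, gripper open.
Joint ranges: [-3.01, 3.01], [-1.01, 2.22], [0.06, 2.58], [-1.02, 4.17], [0.09, 2.62], [-3.14, 3.14]. Speed limits (rad/s): [2.57, 2.57, 3.14, 3.14, 3.14, 3.14].

INTERFACE

Orientations are given as a rotation vector (axis times angle).
In Python, from station import ctrl gives the robot as it stands.
- The arm moves only by the tool drive_tool, never from a script. Its argument "moves" is one flat list of numbers, 7 for each row, row after row: the turn, a rotation vector about the world's x, y, z in degrees, then the shift along the world's x, y, z in m, then the closure, from 0 (fully open) to 1 (shut). A call has exactly 5 rows; each row shifts and turns the commanded pose from where the row before left it; what a row does not reach is not made up. A row lasts 1/8 s, in which the tool goes at most 62.5 mm and 10.7 degrees, less where a joint would pass 70% of its speed; a pose out of reach is approached as far as the arm can. A call is refused whole if a number of a shift passes 0.0625 or a number of a turn 10.7, either way. A call with a gripper value outside its range is refused whole. The fingers move at their own pace and stop on an object; "newtons" is the grip in N (left out, the last holds). Time passes only in rows, so rows that do not move let the fingers close, or fill a call up. It gives the time, the measured TCP pose, the force and the opening at its end, in the units of the state.
- ctrl.get_obs(): the state, without advancing time (a new reading comes with each control period).
- ctrl.get_image(name): name is "scene" or "top" or "wrist"; returns the picture (480x640x3 uint8, red, green, blue); there is no depth.
- ctrl.get_calibration(name): a dict with "fx", "fy", "cx", "cy" (pixels), "k1" (the pictures are not rectified: a ray, as slopes to the right and down, at radius r is drawn at 1 + k1 r^2 times it, then the intrinsics apply), "rvec" (rotation vector, rad) and "tvec" (3), from world to camera coordinates, as OpenCV has them; the wrist camera has in their place "T_tool_cam" (4x4, takes a point from camera to tool coordinates, whose origin is the TCP and whose axes are the flange's). Camera axes: x right, y down, z forward; pixel columns grow to the right and rows downward; lengths in m; the calibration is good to about 2 mm. A picture is of the moment at which its call begins: read the wrist's pose just before it. get_calibration takes no time and is no camera call.
- ctrl.finish_job(): hands the job in, once; it reports no verdict.
The state is a dict: "t": time; "q": joint angles; "dq": joint speeds; "effort": joint torques, N m; "tool_pos": TCP position; "tool_rot": TCP orientation; "contact_force": force on the tool from outside, world axes, zero at the start; "wrist_torque": the same for the moment, N m; "opening": finger opening in m.
Only numpy, scipy, OpenCV 4.12 (cv2) and the standard library are available. Lean on these libraries where they do the work, as an engineer would, in place of code of your own. Each camera call takes 0.05 s, during which the arm holds its last target.

TASK

Clear the loose scrap off the cart one kind at a time: lay every loose bent valve stem in the rectangular tray, and only when all of them are in, swing the counter's lever fully over to its stop and let it spring back. Then put every rubber grommet in the round dish, and when all of those are in, swing the lever fully to its stop and let it spring back again. Leave the brass chuck and the yellow valve puller where they lie.

Things in the scene. Friction and masses are not known exactly. Their poses are not given: they have to be found in the camera images.
- stem1: bent aluminium valve stem lying flat (None if absent): round bar 14 mm thick, straight from x=-45 to +16 mm along its own x, then bent 37 degrees towards its +y, ending at (60, 33) mm. 22 mm thick nuts at x=-45 to -29, x=6 to 16 and near (43, 20) carry it; grip the bare bar at x=-12. Origin on the centre line, 11 mm above its support; either face may be up.
- stem2: bent aluminium valve stem lying flat (None if absent): round bar 14 mm thick, straight from x=-45 to +16 mm along its own x, then bent 37 degrees towards its +y, ending at (60, 33) mm. 22 mm thick nuts at x=-45 to -29, x=6 to 16 and near (43, 20) carry it; grip the bare bar at x=-12. Origin on the centre line, 11 mm above its support; either face may be up.
- stem3: bent aluminium valve stem lying flat (None if absent): round bar 14 mm thick, straight from x=-45 to +16 mm along its own x, then bent 37 degrees towards its +y, ending at (60, 33) mm. 22 mm thick nuts at x=-45 to -29, x=6 to 16 and near (43, 20) carry it; grip the bare bar at x=-12. Origin on the centre line, 11 mm above its support; either face may be up.
- grommet1: black rubber grommet (may be absent: None): a thick ring, 60 mm outside diameter, 26 mm hole, 28 mm high. Origin at its centre, 14 mm above what it lies on; its own z is the hole's axis.
- grommet2: black rubber grommet (may be absent: None): a thick ring, 60 mm outside diameter, 26 mm hole, 28 mm high. Origin at its centre, 14 mm above what it lies on; its own z is the hole's axis.
- grommet3: black rubber grommet (may be absent: None): a thick ring, 60 mm outside diameter, 26 mm hole, 28 mm high. Origin at its centre, 14 mm above what it lies on; its own z is the hole's axis.
- tray: rectangular dark steel parts tray, open on top, fixed, 210 mm along its own x, 150 mm along its own y, 40 mm high, walls 4 mm. Origin at the centre of its underside. For the stems.
- tray_in (a point): centre of the tray's inner floor; axes as the tray's (inside 202 x 142 mm).
- dish: round aluminium parts dish, open on top, fixed, 200 mm across the rim, 36 mm high, wall 4 mm, floor 5 mm thick. Origin at the centre of its underside. For the grommets.
- dish_in (a point): centre of the dish's inner floor (inside radius 90 mm at the floor).
- counter: mechanical stroke counter, a grey box 80 x 90 mm and 75 mm high on a steel foot, bolted down (a vise, also bolted down and not needed, stands farther off). Origin at the centre of its underside; its -x face looks roughly to the robot and carries the lever's pivot 50 mm in front of the origin and 45 mm up.
- lever_tip (a point): centre of the black ball (24 mm diameter) at the end of the counter's sprung lever. The lever is a 10 mm rod, 75 mm from pivot to ball, in front of the box; at rest it leans 0.45 rad from upright towards the counter's own +y, ball 113 mm above the table.
- lever (a joint): angle of the counter's lever: 0 at rest, 0.9 rad at its stop, growing as the ball is swung over the top from the counter's +y side to its -y side. A light spring (1 to 4 N at the ball) returns it to 0 when let go.
- chuck: brass inflator chuck, a bystander, 24 mm square body with round ends, about 125 mm long along its own x, 24 mm high; loose. Origin at the middle of its underside.
- puller: yellow plastic valve puller, a bystander, T-shaped, about 180 mm long along its own x, cross handle 50 mm, 14 mm high; loose. Origin on its underside.

How it is judged:
By the outcome, as a careful person would: the job done as asked, in the order asked, and still so for the second after the job is handed in, with the robot touching nothing.
Of stem1, stem2, stem3 only 2 to 3 are there at a start; the rules pass over those that are not, and their reading is None.
Of grommet1, grommet2, grommet3 only 2 to 3 are there at a start; the rules pass over those that are not, and their reading is None.
At some moment in a run one of stem1, stem2, stem3, grommet1, grommet2, grommet3 may be knocked a few centimetres aside while the robot is not near it.
Once in a run the grip may slacken for a moment while it holds something.
It also fails if it takes over 210 s, if anything falls off the work surface, if the arm or the gripper's body presses on something with over 40 N, if the wrist force passes 120 N, or if a joint passes its speed limit or range.

## Working session

There is one attempt and no reset: what is moved stays moved. The work goes in short steps, Python scripts to look and compute and a tool call to move; the robot and the scene stay as the last step left them, time stands still between calls to the robot, and variables do not carry over. Pictures are saved under pics/ and viewed, and the job is handed in when it is done.

Besides the shell and the picture viewer there is one more tool, called as a command line: name --argument value ..., lists and objects as JSON in quotes. drive_tool: Moves the arm, as the interface text tells. Its arguments: {"type":"object","properties":{"moves":{"type":"array","items":{"type":"number"}},"newtons":{"type":"number"}},"required":["moves"]}

```bash
ls; mkdir -p pics
cat > h.py <<'E'
import numpy as np, cv2
from station import ctrl
from scipy.spatial.transform import Rotation as R
def snap(name,fn):
    im=ctrl.get_image(name); cv2.imwrite('pics/'+fn+'.png',im[:,:,::-1]); return im
def camT(name):
    c=ctrl.get_calibration(name)
    if 'rvec' in c:
        Rm=cv2.Rodrigues(np.array(c['rvec'],float))[0]; t=np.array(c['tvec'],float).ravel()
        return c,Rm.T,-Rm.T@t
    o=ctrl.get_obs(); Rt=R.from_rotvec(o['tool_rot']).as_matrix(); T=np.array(c['T_tool_cam'])
    return c,Rt@T[:3,:3],Rt@T[:3,3]+np.array(o['tool_pos'])
def ray(c,uv):
    uv=np.atleast_2d(np.array(uv,float))
    d=np.stack([(uv[:,0]-c['cx'])/c['fx'],(uv[:,1]-c['cy'])/c['fy']],1)
    s=d.copy()
    for _ in range(20): s=d/(1+c['k1']*(s**2).sum(1,keepdims=True))
    return np.c_[s,np.ones(len(s))]
def cast(name,uv,z,ct=None):
    c,Rw,o=ct or camT(name); d=ray(c,uv)@Rw.T
    return o+d*((z-o[2])/d[:,2])[:,None]
def proj(name,P,ct=None):
    c,Rw,o=ct or camT(name); p=(np.atleast_2d(P)-o)@Rw
    s=p[:,:2]/p[:,2:]; s=s*(1+c['k1']*(s**2).sum(1,keepdims=True))
    return s*[c['fx'],c['fy']]+[c['cx'],c['cy']]
E
python3 - <<'E'
from h import *
snap('top','t0');snap('scene','s0')
for n in('top','scene','wrist'):print(n,camT(n)[2],ctrl.get_calibration(n))
print(ctrl.get_obs())
E
```

```text
pics
top [0.41893017 0.0117177  1.10165765] {'fx': 532.2779785846926, 'fy': 532.2779785846926, 'cx': 313.2664389804526, 'cy': 252.7578236011254, 'k1': -0.0027391969679204566, 'rvec': array([ 2.12725688, -2.16217733,  0.14501573]), 'tvec': array([0.02696085, 0.5700295 , 1.03132383])}
scene [ 1.26593617 -0.32464206  0.81337145] {'fx': 534.0561385954195, 'fy': 534.0561385954195, 'cx': 320.80882586041076, 'cy': 234.67951412356751, 'k1': 0.014647899679047513, 'rvec': array([ 1.99624331,  1.30845853, -0.55884291]), 'tvec': array([-0.2225753 , -0.28033584,  1.49714129])}
wrist [ 0.29872313 -0.55375498  0.37204177] {'fx': 397.44605156545634, 'fy': 397.44605156545634, 'cx': 321.7204097790853, 'cy': 235.17766737339144, 'k1': -0.018094259923039417, 'T_tool_cam': array([[-8.70251157e-04, -9.47039465e-01, -3.21116013e-01,
         8.27170129e-02],
       [ 9.99999115e-01, -5.00893676e-04, -1.23283888e-03,
        -9.86003711e-04],
       [ 1.00670210e-03, -3.21116802e-01,  9.47039063e-01,
        -1.41865414e-01],
       [ 0.00000000e+00,  0.00000000e+00,  0.00000000e+00,
         1.00000000e+00]])}
{'t': 0.1, 'q': array([-1.32699535e+00,  5.33595518e-02,  1.61413740e+00,  1.17098406e-05,
        1.47601965e+00, -1.18999933e-01]), 'dq': array([ 0.00093431, -0.00127507, -0.00254151, -0.00043562,  0.00029362,
       -0.00117637]), 'effort': array([-5.05917924e-04, -3.94908714e+01, -3.71360779e+01, -1.72442378e-04,
        3.94756251e-03,  2.70200212e-05]), 'tool_pos': array([ 0.22167607, -0.58376721,  0.23015489]), 'tool_rot': array([-3.08815631e+00, -5.66417743e-01,  1.70082878e-04]), 'contact_force': array([0.0828012 , 0.37302439, 0.47977225]), 'wrist_torque': array([ 0.03700668, -0.02125749, -0.01653748]), 'opening': 0.08540039238090175}
```

View pics/t0.png

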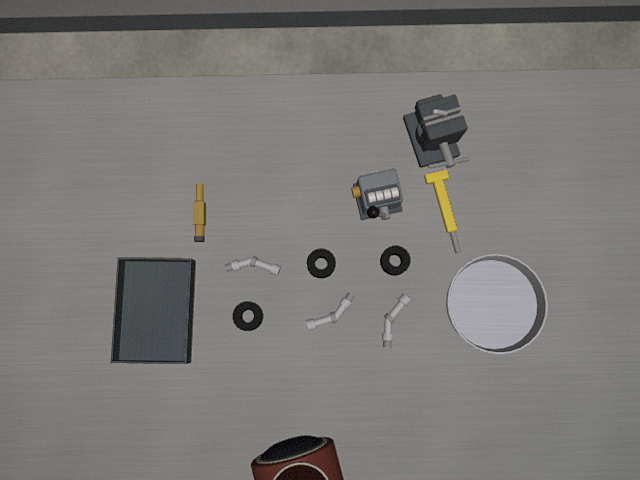

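View pics/s0.png

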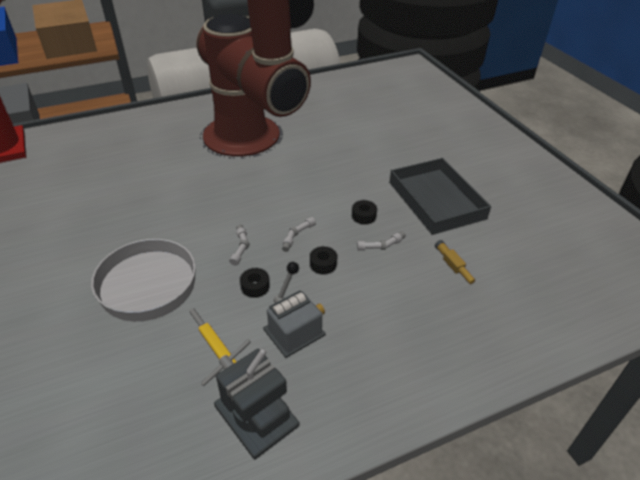

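Run:
```python
from h import *
P=[[0,0,0],[.222,-.584,.231],[.222,-.584,.0],[0.5,0,0]]
print(proj('top',P));print(proj('scene',P))
# landmarks
def q(n,uv,z): print(n,cast('top',uv,z).round(4).tolist())
q('tray rim',[[118,258],[195,259],[190,362],[111,362]],0.04)
q('dish',[[497,304]],.036)
snap('wrist','w0')
```

```text
[[327.1695694  546.70980582]
 [700.54432806 449.6887664 ]
 [618.05985354 423.64960767]
 [322.49172059 289.03653806]]
[[241.34589346 134.59515001]
 [-31.34699689 152.28351538]
 [ 15.19666752 241.08953905]
 [311.21262157 249.37934563]]
tray rim [[0.5664, 0.412, 0.04], [0.5618, 0.2562, 0.04], [0.3581, 0.2628, 0.04], [0.3604, 0.4183, 0.04]]
dish [[0.4619, -0.3463, 0.036]]
```

View pics/w0.png

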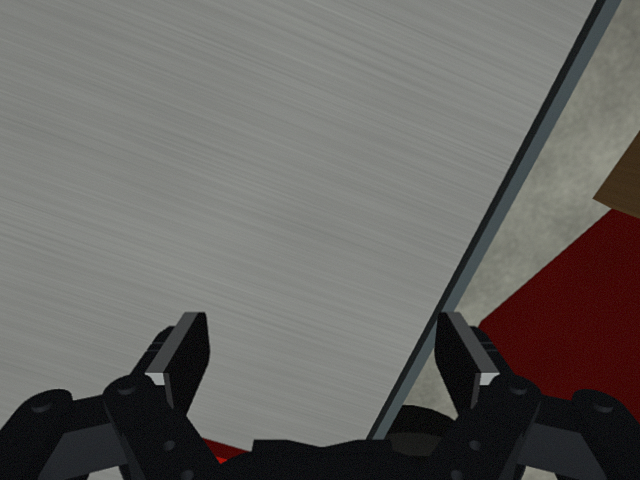

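Run:
```python
from h import *
im=cv2.imread('pics/t0.png')
c=im[160:370,200:480]; cv2.imwrite('pics/t0c.png',cv2.resize(c,None,fx=2.8,fy=2.8,interpolation=cv2.INTER_CUBIC))
g=im.astype(int).max(2)
roi=np.zeros(g.shape,bool); roi[235:355,210:425]=1
m=((g<50)&roi).astype(np.uint8)
n,l,s,ce=cv2.connectedComponentsWithStats(m)
for i in range(1,n):
    if s[i,4]>100: print('grom',ce[i],s[i,4],cast('top',ce[i],.02).round(4))
bg=cv2.medianBlur(im.max(2),61).astype(int)
m=((g-bg>25)&roi).astype(np.uint8)
n,l,s,ce=cv2.connectedComponentsWithStats(m)
for i in range(1,n):
    if s[i,4]>60:
        ys,xs=np.where(l==i); print('stem',ce[i],s[i],cast('top',ce[i],.011).round(4))
```

```text
grom [394.7166065  260.12635379] 554 [[ 0.5553 -0.1486  0.02  ]]
grom [320.5984556  263.09459459] 518 [[0.5517 0.0031 0.02  ]]
grom [247.29963899 315.83393502] 554 [[0.4468 0.1531 0.02  ]]
stem [240.3625 263.4875] [232 259  19  10  80] [[0.5548 0.1688 0.011 ]]
stem [267.25       266.51041667] [256 261  23  12  96] [[0.5475 0.1132 0.011 ]]
stem [400.13684211 305.73684211] [391 297  19  20  95] [[ 0.4626 -0.1575  0.011 ]]
stem [342.01190476 307.9047619 ] [336 300  14  19  84] [[ 0.4601 -0.039   0.011 ]]
stem [318.36956522 322.09782609] [307 317  24  11  92] [[0.4321 0.0097 0.011 ]]
stem [387.89041096 331.01369863] [385 320   6  20  73] [[ 0.412  -0.1308  0.011 ]]
```

View pics/t0c.png

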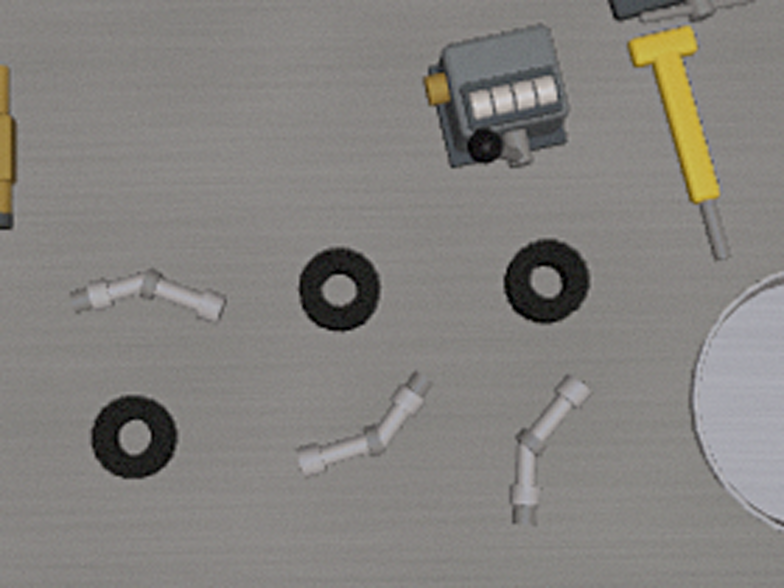

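```bash
cat > stem.py <<'E'
from h import *
def pose(name,end,mid,z=0.014,ct=None):
    P=cast(name,[end,mid],z,ct)[:,:2]
    d=P[1]-P[0]; g=P[0]+d*25.5/48
    return g,np.degrees(np.arctan2(d[1],d[0])),np.linalg.norm(d)
E
python3 - <<'E'
from stem import *
f=lambda x,y:(200+(x+.5)/2.8-.5,160+(y+.5)/2.8-.5)
for n,e,m in(('A',(211,306),(150,285)),('B',(312,460),(374,440)),('C',(573,390),(529,442))):
    g,a,l=pose('top',f(*e),f(*m)); print(n,g.round(4),round(a,1),round(l,4))
# dish rim ellipse
print(cast('top',[[446,304],[547,304],[497,254],[497,354]],.036).round(3))
print('lever ball',cast('top',f(485,145),.113),cast('top',[f(445,95),f(566,80),f(568,143)],.0).round(3))
E
```

```text
A [0.5505 0.1208] 70.0 0.0477
B [0.4358 0.0005] -73.2 0.0472
C [ 0.4564 -0.1484] 138.0 0.0498
[[ 0.464 -0.245  0.036]
 [ 0.46  -0.446  0.036]
 [ 0.562 -0.353  0.036]
 [ 0.364 -0.34   0.036]]
lever ball [[ 0.63720833 -0.09699185  0.113     ]] [[ 0.701 -0.08   0.   ]
 [ 0.711 -0.172  0.   ]
 [ 0.663 -0.172  0.   ]]
```

drive_tool --moves '[0,0,10.6,0.0235,0.0435,0,0,0,0,10.6,0.0235,0.0435,0,0,0,0,10.6,0.0235,0.0435,0,0.3,0,0,10.6,0.0235,0.0435,0,0.5,0,0,10.6,0.0235,0.0435,0,0.5]' --newtons 50

```text
t: 0.78
tool_pos: [0.3397, -0.3652, 0.231]
tool_rot: [-2.507, -1.893, -0.0]
contact_force: [0.8, -0.6, 0.5]
opening: 0.0427
```

drive_tool --moves '[0,0,10.6,0.0235,0.0435,-0.01,0.5,0,0,10.6,0.0235,0.0435,-0.01,0.5,0,0,10.6,0.0235,0.0435,-0.01,0.5,0,0,10.6,0.0235,0.0435,-0.01,0.5,0,0,10.6,0.0235,0.0435,-0.01,0.5]'

```text
t: 1.4
tool_pos: [0.4572, -0.1477, 0.1809]
tool_rot: [1.398, 2.813, -0.0]
contact_force: [0.0, -0.7, 0.3]
opening: 0.0428
```

```bash
cat >> h.py <<'E'
def st():
    o=ctrl.get_obs(); Rt=R.from_rotvec(o['tool_rot']).as_matrix()
    print('t',round(o['t'],2),'pos',np.round(o['tool_pos'],4),'yaw',round(np.degrees(np.arctan2(Rt[1,0],Rt[0,0])),2),'z',Rt[:,2].round(3),'open',round(o['opening'],4),'F',np.round(o['contact_force'],1),'q6',round(np.degrees(o['q'][5])),'q1',round(np.degrees(o['q'][0])))
    return o
E
python3 - <<'E'
from h import *
st(); snap('wrist','w1')
print(proj('wrist',[.4564,-.1484,.011]))
E
```

```text
t 1.4 pos [ 0.4572 -0.1477  0.1809] yaw 127.13 z [ 0. -0. -1.] open 0.0428 F [ 0.  -0.7  0.3] q6 -64 q1 -27
[[314.90185746 215.26844224]]
```

View pics/w1.png

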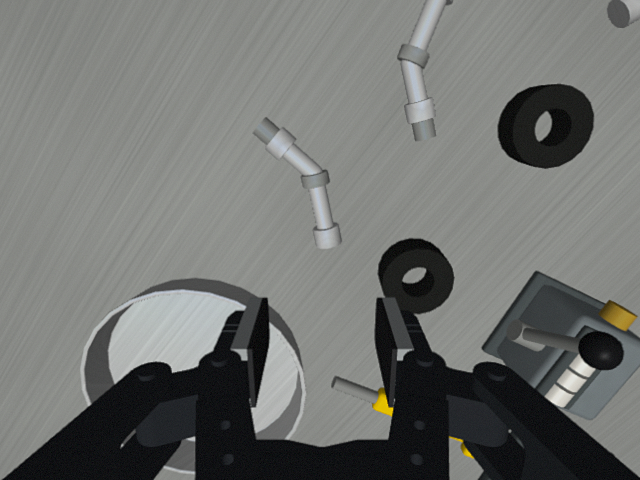

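```bash
cat > jw.py <<'E'
from stem import *
def edges(fn): return cv2.imread('pics/'+fn+'.png')
E
python3 - <<'E'
from stem import *
print(pose('wrist',(327,236),(315,179.5),.013))
E
```

```text
(array([ 0.45546806, -0.13940112]), np.float64(139.1977345269313), np.float64(0.047503073687278456))
```

Run:
```python
from h import *
snap('top','t1');snap('scene','s1')
im=cv2.imread('pics/t1.png');s=cv2.imread('pics/s1.png')
a=cv2.resize(im[200:370,200:480],None,fx=2.8,fy=2.8,interpolation=cv2.INTER_CUBIC)
cv2.imwrite('pics/t1c.png',a)
```

```text
(no output)
```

View pics/t1c.png

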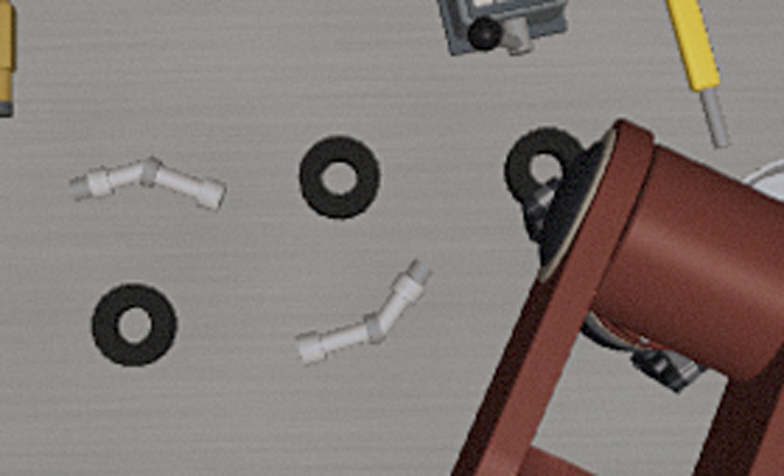

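View pics/s1.png

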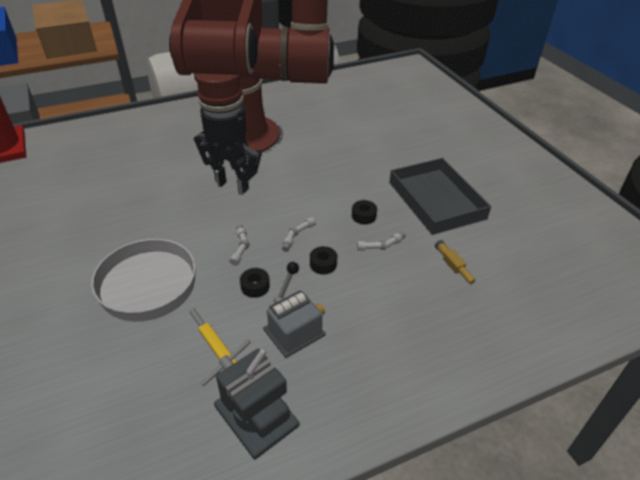

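Run:
```python
from h import *
print('wrist G top hole',cast('wrist',[[413,281],[416,273]],.028).round(4), cast('wrist',[[550,122]],.028))
print('wrist stem C tip',cast('wrist',[[265,130],[327,236],[423,128]],.012).round(4))
f=lambda x,y:(200+(x+.5)/2.8-.5,160+(y+.5)/2.8-.5)
print('top',cast('top',[f(525,517),f(573,390),f(417,380)],.012).round(4))
print('top G',cast('top',[f(547,282),f(340,289)],.028).round(4))
print('scene G', cast('scene',[[254,277],[323,256]],.028).round(4))
s=cv2.imread('pics/s1.png')[200:300,200:420]
cv2.imwrite('pics/s1c.png',cv2.resize(s,None,fx=3.6,fy=3.6,interpolation=cv2.INTER_CUBIC))
```

```text
wrist G top hole [[ 0.5489 -0.1462  0.028 ]
 [ 0.5461 -0.1394  0.028 ]] [[0.54535365 0.00734924 0.028     ]]
wrist stem C tip [[ 0.3845 -0.1225  0.012 ]
 [ 0.4732 -0.1617  0.012 ]
 [ 0.4791 -0.0494  0.012 ]]
top [[ 0.3855 -0.1283  0.012 ]
 [ 0.4761 -0.1664  0.012 ]
 [ 0.4853 -0.053   0.012 ]]
top G [[ 0.5537 -0.1481  0.028 ]
 [ 0.5511  0.0021  0.028 ]]
scene G [[ 0.5539 -0.1466  0.028 ]
 [ 0.5541  0.0036  0.028 ]]
```

View pics/s1c.png

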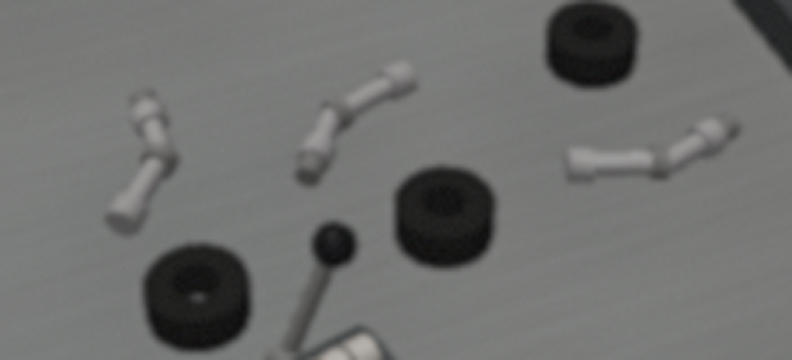

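```bash
cat >> h.py <<'E'
import pickle
def wsnap(fn):
    ct=camT('wrist'); im=snap('wrist',fn); pickle.dump(ct,open('pics/'+fn+'.pkl','wb')); return im
def ld(fn): return pickle.load(open('pics/'+fn+'.pkl','rb'))
E
python3 - <<'E'
from stem import *
st(); wsnap('w2')
im=cv2.imread('pics/w2.png')[60:310,200:520]; cv2.imwrite('pics/w2c.png',cv2.resize(im,None,fx=2.4,fy=2.4,interpolation=cv2.INTER_CUBIC))
E
```

```text
t 1.55 pos [ 0.4568 -0.1472  0.1802] yaw 127.0 z [-0.002  0.001 -1.   ] open 0.0427 F [-0.5 -0.1 -1.1] q6 -64 q1 -27
```

View pics/w2c.png

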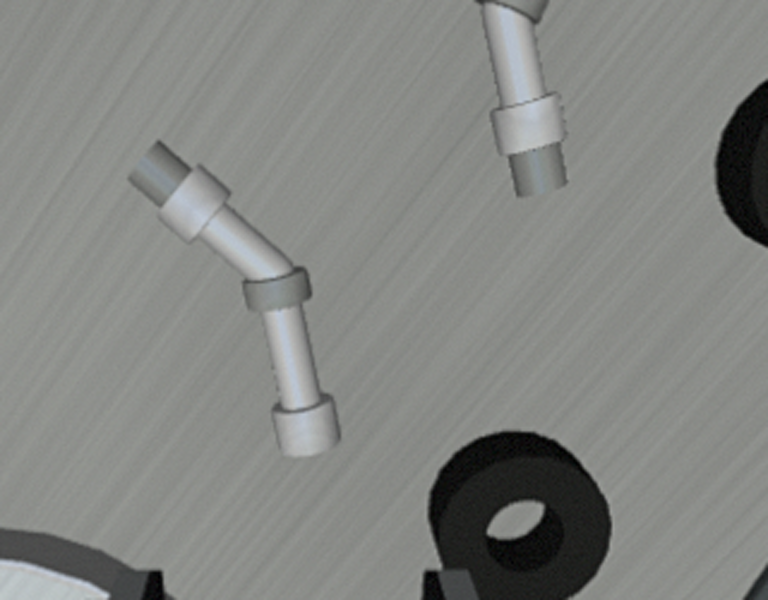

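Run:
```python
from stem import *
ct=ld('w2'); print(camT('top')[2])
f=lambda x,y:(200+(x+.5)/2.4-.5,60+(y+.5)/2.4-.5)
print(cast('wrist',[f(306,425),f(278,289),f(292,356),f(153,172),f(541,180)],.014,ct).round(4))
print(pose('wrist',f(306,425),f(278,289),.014,ct))
print('tool tip proj', proj('wrist',[ [.4568,-.1472,.1802]],ct))
print('topproj', (proj('wrist',[[.4761,-.1664,.012]],ct)-[200,60])*2.4)
```

```text
[0.41893017 0.0117177  1.10165765]
[[ 0.4733 -0.1616  0.014 ]
 [ 0.4378 -0.1298  0.014 ]
 [ 0.4549 -0.1451  0.014 ]
 [ 0.3843 -0.1237  0.014 ]
 [ 0.4832 -0.0523  0.014 ]]
(array([ 0.45442467, -0.14471096]), np.float64(138.23244532215026), np.float64(0.04766345912213726))
tool tip proj [[320.55366278 318.01900787]]
topproj [[303.22543778 437.63543906]]
```

drive_tool --moves '[0,0,5.5,-0.001,0.001,-0.05,0.5,0,0,5.5,0,0,-0.05,0.5,0,0,0,0,0,-0.05,0.5,0,0,0,0,0,-0.02,0.5,0,0,0,0,0,-0.006,0.5]'

```text
t: 2.22
tool_pos: [0.4544, -0.149, 0.0039]
tool_rot: [-1.134, -2.927, 0.0]
contact_force: [-1.9, 0.6, 0.4]
opening: 0.0426
```

drive_tool --moves '[0,0,0,0,0,0,1,0,0,0,0,0,0,1,0,0,0,0,0,0,1,0,0,0,0,0,0.01,1,0,0,0,0,0,0.03,1]'

```text
t: 2.85
tool_pos: [0.4543, -0.1474, 0.0446]
tool_rot: [-1.13, -2.927, -0.001]
contact_force: [0.3, -0.5, -0.5]
opening: 0.0115
```

drive_tool --moves '[0,0,0,0,0,0.05,1,0,0,0,0,0.02,0.03,1,0,0,0,0,0.04,0.02,1,0,0,0,0,0.02,0,1,0,0,0,0,0,0,1]' --newtons 80

```text
t: 3.48
tool_pos: [0.4558, -0.0673, 0.146]
tool_rot: [1.127, 2.931, 0.0]
contact_force: [-0.6, -0.6, -1.6]
opening: 0.0106
```

Run:
```python
from stem import *
st(); wsnap('w3')
```

```text
t 3.48 pos [ 0.4558 -0.0673  0.146 ] yaw 137.93 z [ 0.001 -0.    -1.   ] open 0.0106 F [-0.6 -0.6 -1.6] q6 -66 q1 -18
```

View pics/w3.png

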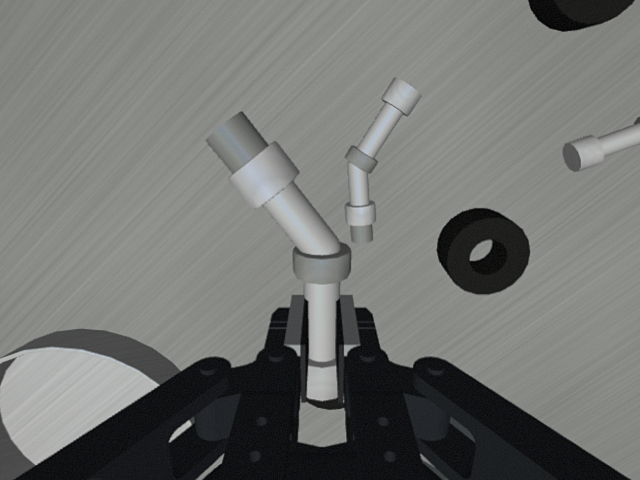

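drive_tool --moves '[0,0,-8,0.003,0.055,0,1,0,0,-8,0.003,0.055,0,1,0,0,-8,0.003,0.055,0,1,0,0,-8,0.003,0.055,0,1,0,0,-8,0.003,0.055,0,1]'

```text
t: 4.15
tool_pos: [0.471, 0.2075, 0.1451]
tool_rot: [2.072, 2.361, -0.001]
contact_force: [0.0, -0.3, -0.0]
opening: 0.0114
```

drive_tool --moves '[0,0,-8,0.003,0.055,0,1,0,0,0,0.002,0.054,0,1,0,0,0,0,0,-0.02,1,0,0,0,0,0,-0.03,1,0,0,0,0,0,0,1]'

```text
t: 4.78
tool_pos: [0.4736, 0.3132, 0.0912]
tool_rot: [-2.225, -2.214, 0.013]
contact_force: [-0.4, -0.0, -0.8]
opening: 0.0102
```

Run:
```python
from stem import *
st(); wsnap('w4');
```

```text
t 4.78 pos [0.4736 0.3132 0.0912] yaw 89.71 z [-0.007 -0.004 -1.   ] open 0.0102 F [-0.4 -0.  -0.8] q6 26 q1 26
```

View pics/w4.png

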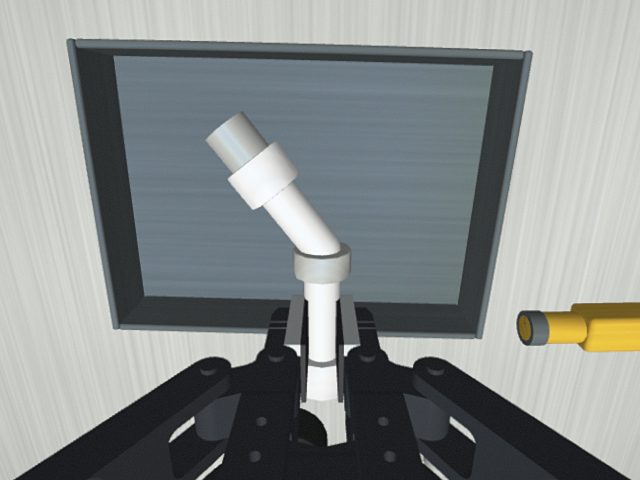

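Run:
```python
from stem import *
ct=ld('w4')
P=cast('wrist',[(113,55),(493,66),(459,304),(144,297)],.004,ct); print(P.round(4),P.mean(0))
st()
```

```text
[[0.3619 0.4208 0.004 ]
 [0.5643 0.4139 0.004 ]
 [0.561  0.2718 0.004 ]
 [0.3571 0.277  0.004 ]] [0.4610572  0.34587876 0.004     ]
t 4.83 pos [0.4749 0.3139 0.0934] yaw 89.71 z [-0.004 -0.002 -1.   ] open 0.0106 F [ 0.6  0.2 -1.1] q6 26 q1 26
```

drive_tool --moves '[0,0,-1,0,0.006,-0.04,1,0,0,-1,0,0,-0.03,1,0,0,0,0,0,-0.01,1,0,0,0,0,0,-0.004,1,0,0,0,0,0,0,0.65]'

```text
t: 5.45
tool_pos: [0.477, 0.322, 0.0129]
tool_rot: [2.264, 2.177, 0.004]
contact_force: [0.7, 0.0, 0.0]
opening: 0.0274
```

drive_tool --moves '[0,0,0,0,0,0,0.65,0,0,0,0,0,0,0.65,0,0,0,0,0,0.02,0.65,0,0,0,0,0,0.05,0.65,0,0,0,0,0,0.06,0.5]'

```text
t: 6.08
tool_pos: [0.4751, 0.3214, 0.1431]
tool_rot: [-2.264, -2.178, 0.002]
contact_force: [0.5, 0.8, -0.3]
opening: 0.0423
```

Run:
```python
from stem import *
st(); snap('top','t5');wsnap('w5')
im=cv2.imread('pics/t5.png')[200:370,100:480]; cv2.imwrite('pics/t5c.png',cv2.resize(im,None,fx=2.1,fy=2.1,interpolation=cv2.INTER_CUBIC))
```

```text
t 6.08 pos [0.4751 0.3214 0.1431] yaw 87.79 z [-0.001 -0.001 -1.   ] open 0.0423 F [ 0.5  0.8 -0.3] q6 29 q1 27
```

View pics/t5c.png

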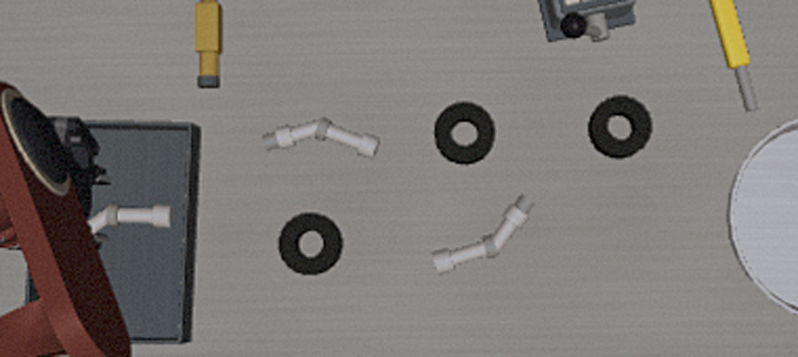

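View pics/w5.png

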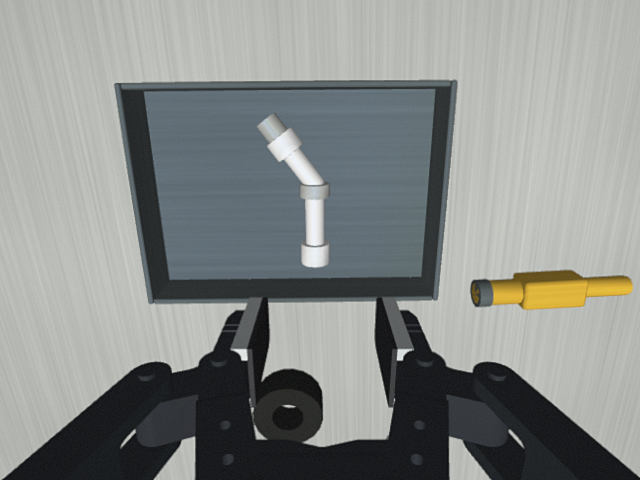

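drive_tool --moves '[0,0,-4.5,0.019,-0.05,0.01,0.5,0,0,-4.5,0.019,-0.05,0,0.5,0,0,-4.5,0.019,-0.05,0,0.5,0,0,-4.5,0.019,-0.05,0,0.5,0,0,0,0,0,0,0.5]'

```text
t: 6.8
tool_pos: [0.5531, 0.1189, 0.1527]
tool_rot: [2.58, 1.79, 0.002]
contact_force: [-0.6, 0.0, -0.6]
opening: 0.0426
```

Run:
```python
from stem import *
st(); wsnap('w6')
```

```text
t 6.8 pos [0.5531 0.1189 0.1527] yaw 69.51 z [ 0.002 -0.    -1.   ] open 0.0426 F [-0.6  0.  -0.6] q6 25 q1 5
```

View pics/w6.png

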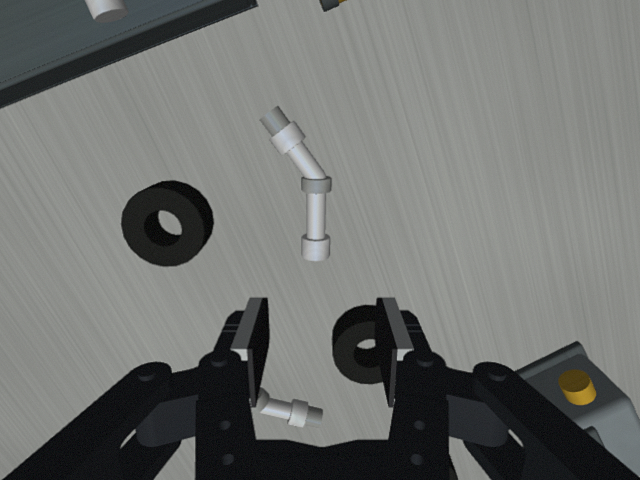

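Run:
```python
from stem import *
print(pose('w',(315.5,247),(316,184.5),.014,ld('w6'))); st()
```

```text
(array([0.55000933, 0.12489359]), np.float64(68.74153764097858), np.float64(0.047599430926945865))
t 6.85 pos [0.5524 0.1206 0.1524] yaw 69.64 z [ 0.001  0.    -1.   ] open 0.043 F [0.6 0.3 0.7] q6 25 q1 5
```

drive_tool --moves '[0,0,0,-0.001,0.002,-0.05,0.5,0,0,0,0,0,-0.05,0.5,0,0,0,0,0,-0.035,0.5,0,0,0,0,0,-0.013,0.5,0,0,0,0,0,0,0.7]'

```text
t: 7.48
tool_pos: [0.5504, 0.1245, 0.0033]
tool_rot: [-2.575, -1.799, 0.001]
contact_force: [-0.3, 0.2, 1.6]
opening: 0.0263
```

drive_tool --moves '[0,0,0,0,0,0,1,0,0,0,0,0,0,1,0,0,0,0,0,0,1,0,0,0,0,0,0.02,1,0,0,0,0,0,0.04,1]'

```text
t: 8.1
tool_pos: [0.5488, 0.1233, 0.0626]
tool_rot: [-2.575, -1.796, 0.007]
contact_force: [0.3, -0.4, -0.6]
opening: 0.011
```

drive_tool --moves '[0,0,5,0,0,0.055,1,0,0,5,-0.006,0.05,0.03,1,0,0,5,-0.006,0.05,0,1,0,0,4,-0.006,0.05,0,1,0,0,0,-0.006,0.045,0,1]'

```text
t: 8.72
tool_pos: [0.5264, 0.3202, 0.1496]
tool_rot: [2.244, 2.198, 0.001]
contact_force: [1.6, -0.4, -1.2]
opening: 0.0102
```

Run:
```python
from stem import *
st(); wsnap('w7')
```

```text
t 8.72 pos [0.5264 0.3202 0.1496] yaw 88.82 z [ 0.001  0.    -1.   ] open 0.0102 F [ 1.6 -0.4 -1.2] q6 26 q1 24
```

View pics/w7.png

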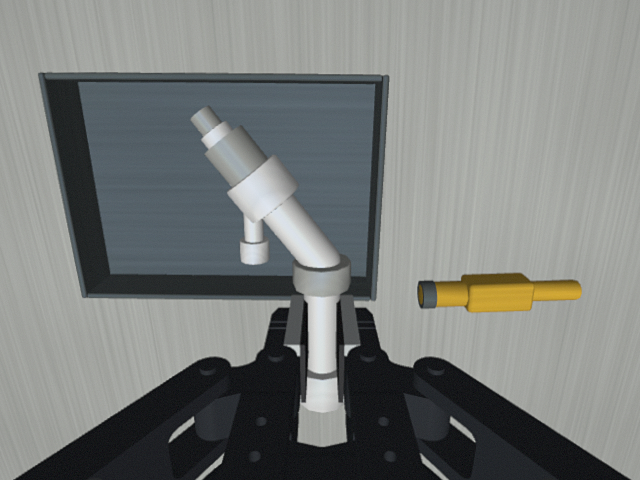

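drive_tool --moves '[0,0,0,-0.002,0,-0.05,1,0,0,0,0,0,-0.05,1,0,0,0,0,0,-0.027,1,0,0,0,0,0,-0.01,1,0,0,0,0,0,0,1]'

```text
t: 9.4
tool_pos: [0.5252, 0.3187, 0.0121]
tool_rot: [2.245, 2.197, 0.001]
contact_force: [0.6, -0.1, 0.1]
opening: 0.0106
```

drive_tool --moves '[0,0,0,0,0,-0.003,0.68,0,0,0,0,0,0,0.68,0,0,0,0,0,0.02,0.68,0,0,0,0,0,0.05,0.68,0,0,0,-0.01,-0.03,0.06,0.5]'

```text
t: 10.02
tool_pos: [0.5159, 0.2917, 0.1366]
tool_rot: [2.243, 2.199, 0.002]
contact_force: [1.2, 0.2, 0.6]
opening: 0.0425
```

Run:
```python
from stem import *
st(); wsnap('w8')
```

```text
t 10.03 pos [0.5159 0.2917 0.1366] yaw 88.89 z [ 0.001  0.001 -1.   ] open 0.0425 F [1.2 0.2 0.6] q6 23 q1 22
```

View pics/w8.png

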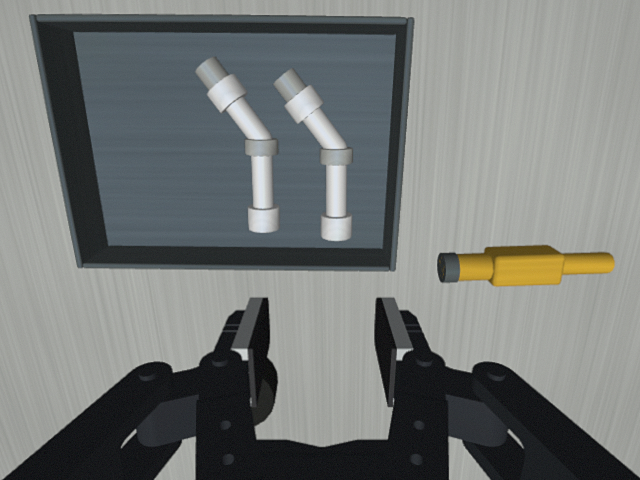

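drive_tool --moves '[0,0,3,-0.016,-0.058,0.01,0.5,0,0,4,-0.016,-0.058,0,0.5,0,0,4,-0.016,-0.058,0,0.5,0,0,4,-0.016,-0.058,0,0.5,0,0,3,-0.016,-0.058,0,0.5]'

```text
t: 10.7
tool_pos: [0.4355, -0.0006, 0.1457]
tool_rot: [1.868, 2.521, 0.002]
contact_force: [1.3, -0.3, 0.4]
opening: 0.0423
```

Run:
```python
from stem import *
st(); snap('top','tx'); st(); wsnap('w9')
```

```text
t 10.7 pos [ 0.4355 -0.0006  0.1457] yaw 106.93 z [ 0.004 -0.001 -1.   ] open 0.0423 F [ 1.3 -0.3  0.4] q6 -27 q1 -10
t 10.75 pos [ 0.4341 -0.0063  0.1454] yaw 106.65 z [ 0.002 -0.006 -1.   ] open 0.0429 F [ 2.5 -3.  -1.5] q6 -27 q1 -10
```

View pics/w9.png

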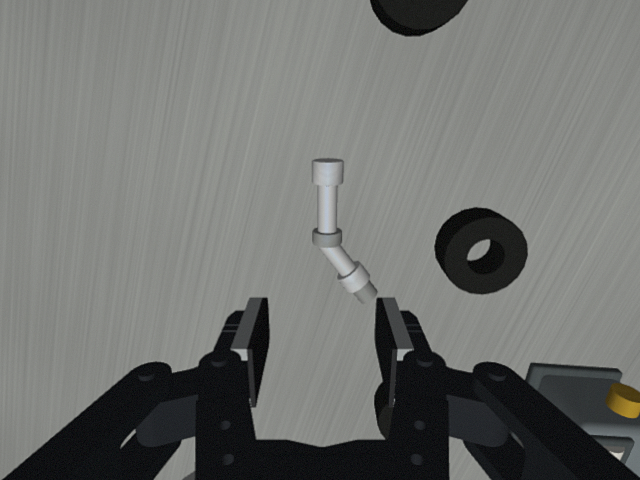

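Run:
```python
from stem import *
print(pose('w',(327.5,173),(327,237.5),.014,ld('w9'))); st()
```

```text
(array([0.43452022, 0.00518318]), np.float64(-73.57605670742991), np.float64(0.04705309167521011))
t 10.8 pos [ 0.4351 -0.0033  0.1454] yaw 106.4 z [ 0.003 -0.002 -1.   ] open 0.0424 F [1.  1.1 0.5] q6 -27 q1 -10
```

drive_tool --moves '[0,0,0,-0.001,0.003,-0.05,0.5,0,0,0,0,0,-0.05,0.5,0,0,0,0,0,-0.03,0.5,0,0,0,0,0,-0.012,0.5,0,0,0,0,0,0,0.7]'

```text
t: 11.42
tool_pos: [0.435, 0.0043, 0.0022]
tool_rot: [1.873, 2.522, 0.0]
contact_force: [0.9, -0.3, -0.3]
opening: 0.0263
```

drive_tool --moves '[0,0,0,0,0,0,1,0,0,0,0,0,0,1,0,0,0,0,0,0,1,0,0,0,0,0,0.02,1,0,0,0,0,0,0.04,1]'

```text
t: 12.05
tool_pos: [0.4328, 0.0043, 0.0608]
tool_rot: [-1.871, -2.519, 0.003]
contact_force: [-0.6, 0.1, -0.7]
opening: 0.011
```

drive_tool --moves '[0,0,0,0,0,0.055,1,0,0,-5,-0.007,0.055,0.03,1,0,0,-5,-0.007,0.06,0,1,0,0,-5,-0.008,0.06,0,1,0,0,-4,-0.008,0.06,0,1]'

```text
t: 12.68
tool_pos: [0.4043, 0.2404, 0.147]
tool_rot: [2.266, 2.174, 0.003]
contact_force: [1.4, 0.5, -0.3]
opening: 0.0106
```

drive_tool --moves '[0,0,0,-0.007,0.06,0,1,0,0,0,0,0.059,0,1,0,0,0,0,0,0,1,0,0,0,0,0,0,1,0,0,0,0,0,0,1]'

```text
t: 13.3
tool_pos: [0.3978, 0.3565, 0.1463]
tool_rot: [2.265, 2.176, -0.0]
contact_force: [-1.0, -0.6, -1.7]
opening: 0.0109
```

Run:
```python
from stem import *
st(); wsnap('w10')
```

```text
t 13.3 pos [0.3978 0.3565 0.1463] yaw 87.7 z [ 0. -0. -1.] open 0.0109 F [-1.  -0.6 -1.7] q6 36 q1 34
```

View pics/w10.png

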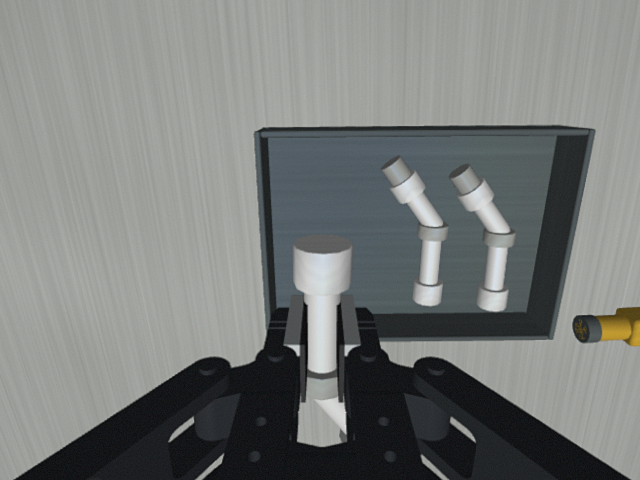

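drive_tool --moves '[0,0,0,0,0.004,-0.05,1,0,0,0,0,0,-0.05,1,0,0,0,0,0,-0.025,1,0,0,0,0,0,-0.009,1,0,0,0,0,0,0,1]'

```text
t: 13.98
tool_pos: [0.3981, 0.3612, 0.0127]
tool_rot: [2.265, 2.177, 0.0]
contact_force: [0.4, -0.7, -1.4]
opening: 0.0108
```

drive_tool --moves '[0,0,0,0,0,-0.003,0.68,0,0,0,0,0,0,0.68,0,0,0,0,0,0.02,0.68,0,0,0,0,0,0.05,0.68,0,0,0,0.01,-0.03,0.06,0.68]'

```text
t: 14.6
tool_pos: [0.4064, 0.3345, 0.1363]
tool_rot: [-2.261, -2.181, -0.0]
contact_force: [-0.0, 0.1, 0.3]
opening: 0.0273
```

drive_tool --moves '[0,0,0,0.01,-0.06,0.04,1,0,0,0,0.02,-0.06,0,1,0,0,0,0.02,-0.06,0,1,0,0,0,0.02,0,0,1,0,0,0,0,0,0,1]'

```text
t: 15.22
tool_pos: [0.4761, 0.1631, 0.1701]
tool_rot: [2.266, 2.175, 0.002]
contact_force: [0.2, 0.3, 0.1]
opening: 0.0001
```

Run:
```python
from stem import *
st(); wsnap('w11'); snap('top','t11'); snap('scene','s11')
```

```text
t 15.22 pos [0.4761 0.1631 0.1701] yaw 87.67 z [ 0.002  0.    -1.   ] open 0.0001 F [0.2 0.3 0.1] q6 13 q1 10
```

View pics/t11.png

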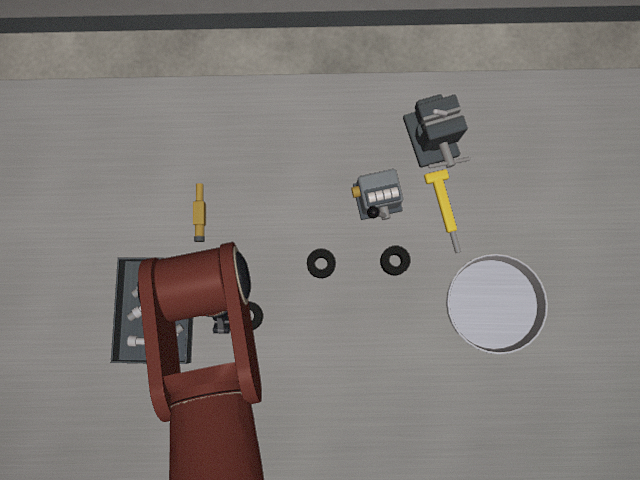

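View pics/s11.png

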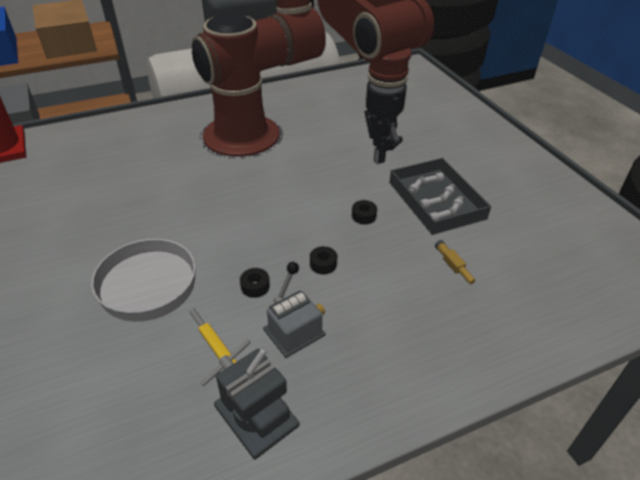

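View pics/w11.png

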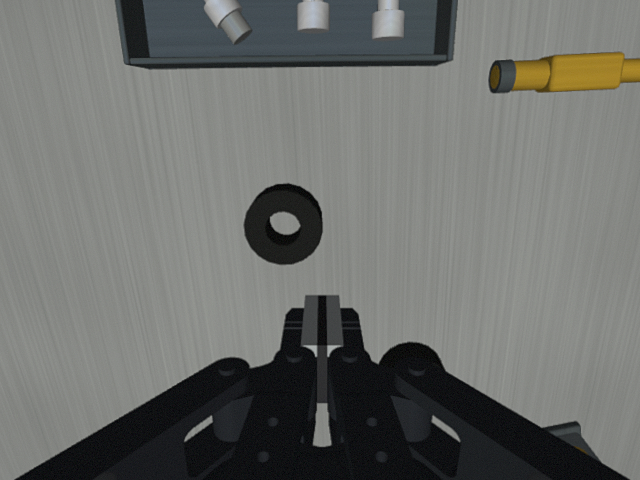

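Run:
```python
from stem import *
f=lambda x,y:(200+(x+.5)/2.8-.5,160+(y+.5)/2.8-.5)
def tri(a,b):
    A=[];B=[]
    M=np.zeros((3,3));v=np.zeros(3)
    for n,uv in(('top',a),('scene',b)):
        c,Rw,o=camT(n); d=(ray(c,[uv])@Rw.T)[0]; d/=np.linalg.norm(d); Pm=np.eye(3)-np.outer(d,d); M+=Pm; v+=Pm@o
    return np.linalg.solve(M,v)
print('ball',tri(f(485,145),(200+334.5/3.6-.5,200+244.5/3.6-.5)), tri((373.5,211.5),(292.4,267.5)))
print('foot front corners', cast('top',[f(452,166),f(566,143)],.003).round(4))
print('box top', cast('top',[f(440,45),f(548,25)],.075).round(4))
im=cv2.imread('pics/t11.png')[150:240,330:430]; cv2.imwrite('pics/c1.png',cv2.resize(im,None,fx=6,fy=6,interpolation=cv2.INTER_CUBIC))
```

```text
ball [ 0.63715524 -0.09598939  0.114669  ] [ 0.63723352 -0.09662395  0.11478498]
foot front corners [[ 0.6458 -0.0838  0.003 ]
 [ 0.662  -0.17    0.003 ]]
box top [[ 0.7187 -0.0715  0.075 ]
 [ 0.7319 -0.1487  0.075 ]]
```

View pics/c1.png

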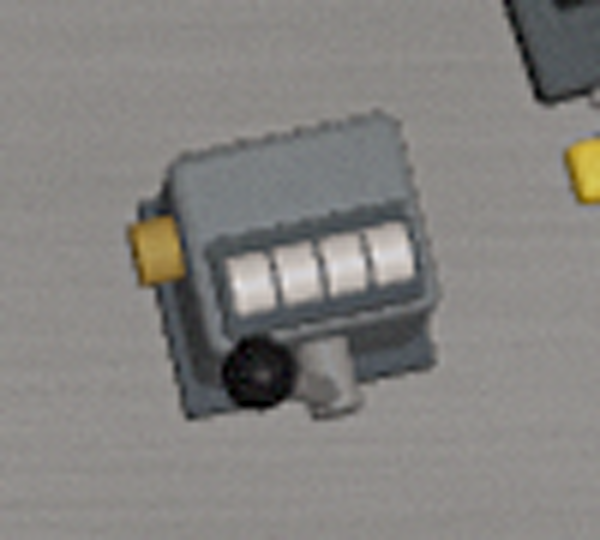

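drive_tool --moves '[0,0,3,0.038,-0.051,0,1,0,0,3,0.038,-0.051,0,1,0,0,3,0.038,-0.051,0,1,0,0,4,0.038,-0.051,0,1,0,0,0,0,0,-0.03,1]'

```text
t: 16.0
tool_pos: [0.6282, -0.0393, 0.1421]
tool_rot: [2.001, 2.413, 0.005]
contact_force: [-0.2, 1.4, -0.7]
opening: 0.0
```

drive_tool --moves '[0,0,0,0,0,-0.03,1,0,0,0,0,0,-0.01,1,0,0,0,0,0,0,1,0,0,0,0,0,0,1,0,0,0,0,0,0,1]'

```text
t: 16.62
tool_pos: [0.6253, -0.0365, 0.1007]
tool_rot: [2.001, 2.419, 0.002]
contact_force: [0.6, -0.4, -0.4]
opening: -0.0001
```

Run:
```python
from stem import *
st(); snap('top','t12'); snap('scene','s12')
a=cv2.resize(cv2.imread('pics/t12.png')[150:270,300:440],None,fx=2.8,fy=2.8,interpolation=cv2.INTER_CUBIC)
b=cv2.resize(cv2.imread('pics/s12.png')[180:360,200:380],None,fx=2,fy=2)
h=max(a.shape[0],b.shape[0]);o=np.zeros((h,a.shape[1]+b.shape[1],3),np.uint8);o[:a.shape[0],:a.shape[1]]=a;o[:b.shape[0],a.shape[1]:]=b
cv2.imwrite('pics/m12.png',o)
```

```text
t 16.62 pos [ 0.6253 -0.0365  0.1007] yaw 100.81 z [ 0.003 -0.001 -1.   ] open -0.0001 F [ 0.6 -0.4 -0.4] q6 -21 q1 -10
```

View pics/m12.png

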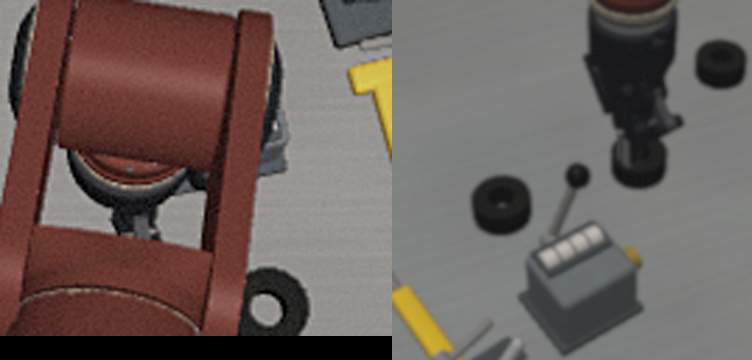

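drive_tool --moves '[0,0,0,0.0046,-0.0246,0,1,0,0,0,0.0046,-0.0246,0,1,0,0,0,0.0037,-0.0197,0,1,0,0,0,0.0018,-0.0098,0,1,0,0,0,0.0013,-0.0069,0,1]'

```text
t: 17.35
tool_pos: [0.6406, -0.1229, 0.0989]
tool_rot: [2.004, 2.42, 0.001]
contact_force: [0.8, 3.1, 1.5]
opening: 0.0003
```

Run:
```python
from stem import *
o=st(); print(o['wrist_torque']); snap('scene','s13'); wsnap('w13')
cv2.imwrite('pics/m13.png',np.hstack([cv2.resize(cv2.imread('pics/s13.png')[210:360,200:380],(576,480)),cv2.imread('pics/w13.png')[:,:]][:1]))
```

```text
t 17.35 pos [ 0.6406 -0.1229  0.0989] yaw 100.75 z [ 0.     0.001 -1.   ] open 0.0003 F [0.8 3.1 1.5] q6 -28 q1 -17
[ 0.5080751  -0.16052465  0.01938752]
```

View pics/m13.png

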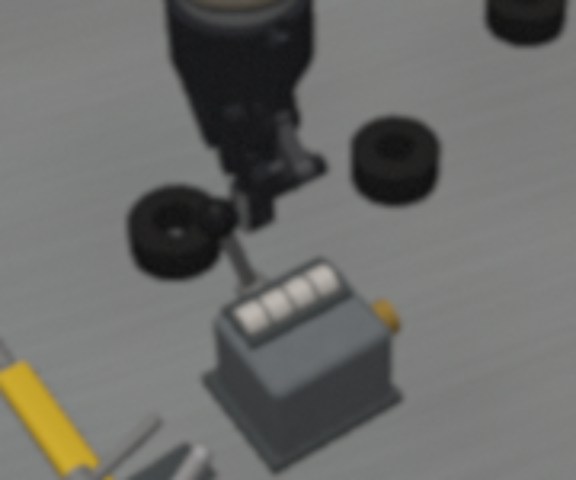

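View pics/w13.png

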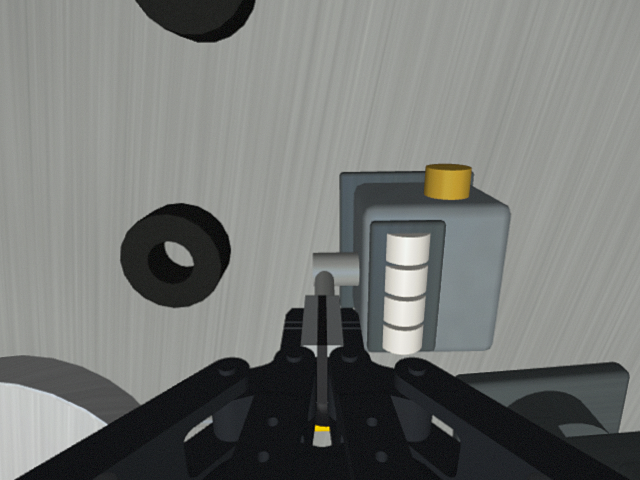

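drive_tool --moves '[0,0,0,0.0006,-0.003,0,1,0,0,0,0.0006,-0.003,0,1,0,0,0,0.0004,-0.002,0,1,0,0,0,0.0004,-0.002,0,1,0,0,0,0,0,0,1]'

```text
t: 18.08
tool_pos: [0.6416, -0.132, 0.0981]
tool_rot: [-2.002, -2.419, 0.001]
contact_force: [-0.3, 3.9, -3.6]
opening: 0.0001
```

drive_tool --moves '[0,0,0,0.0004,-0.002,0,1,0,0,0,0.0004,-0.002,0,1,0,0,0,0.0002,-0.001,0,1,0,0,0,0,0,0,1,0,0,0,0,0,0,1]'

```text
t: 18.7
tool_pos: [0.6425, -0.1364, 0.0982]
tool_rot: [-2.001, -2.418, 0.0]
contact_force: [-2.4, 5.8, -3.4]
opening: 0.0001
```

drive_tool --moves '[0,0,0,0.0003,-0.0015,0,1,0,0,0,0.0003,-0.0015,0,1,0,0,0,0,0,0,1,0,0,0,0,0,0,1,0,0,0,0,0,0,1]'

```text
t: 19.32
tool_pos: [0.6426, -0.1371, 0.0981]
tool_rot: [-1.998, -2.415, -0.003]
contact_force: [-3.5, 13.4, -1.8]
opening: 0.0002
```

Run:
```python
from stem import *
o=st(); print(o['wrist_torque']); snap('scene','s14'); 
cv2.imwrite('pics/m14.png',cv2.resize(cv2.imread('pics/s14.png')[210:360,200:380],(576,480)))
```

```text
t 19.32 pos [ 0.6426 -0.1371  0.0981] yaw 100.82 z [-0.004  0.006 -1.   ] open 0.0002 F [-3.5 13.4 -1.8] q6 -30 q1 -19
[ 2.01245878  0.64693477 -0.0442594 ]
```

View pics/m14.png

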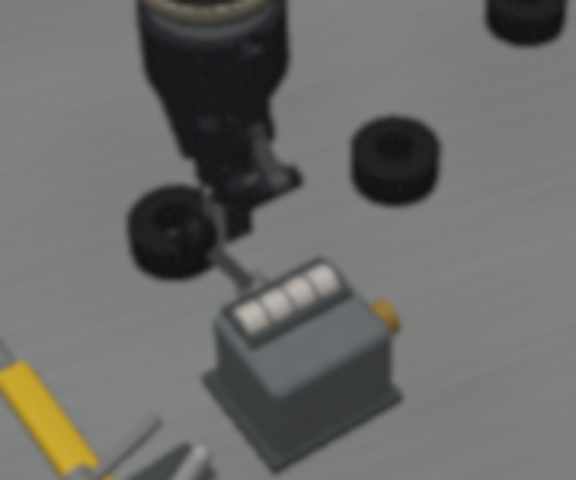

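drive_tool --moves '[0,0,0,-0.004,0.022,0,1,0,0,0,-0.005,0.027,0,1,0,0,0,-0.005,0.03,0,1,0,0,0,-0.005,0.03,0.01,1,0,0,0,-0.005,0.03,0.04,1]'

```text
t: 20.0
tool_pos: [0.6187, -0.0009, 0.1478]
tool_rot: [-2.003, -2.42, 0.005]
contact_force: [0.5, 0.9, -0.2]
opening: 0.0
```

drive_tool --moves '[0,0,0,-0.02,0.04,0.04,0.5,0,0,0,-0.03,0.04,0,0,0,0,0,-0.03,0.04,0,0,0,0,0,-0.03,0.01,0,0,0,0,0,0,0,0,0]'

```text
t: 20.62
tool_pos: [0.5097, 0.1293, 0.1904]
tool_rot: [1.998, 2.419, 0.003]
contact_force: [0.3, 0.5, -0.5]
opening: 0.0854
```

Run:
```python
from stem import *
o=st(); snap('scene','s15');snap('top','t15');
```

```text
t 20.62 pos [0.5097 0.1293 0.1904] yaw 100.89 z [ 0.004 -0.001 -1.   ] open 0.0854 F [ 0.3  0.5 -0.5] q6 -5 q1 6
```

View pics/s15.png

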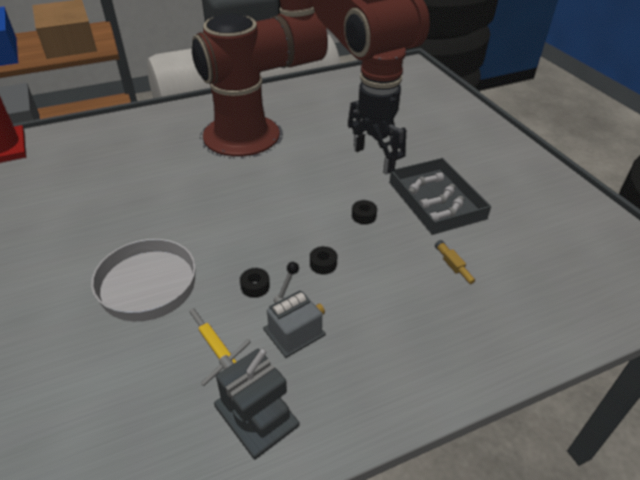

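View pics/t15.png

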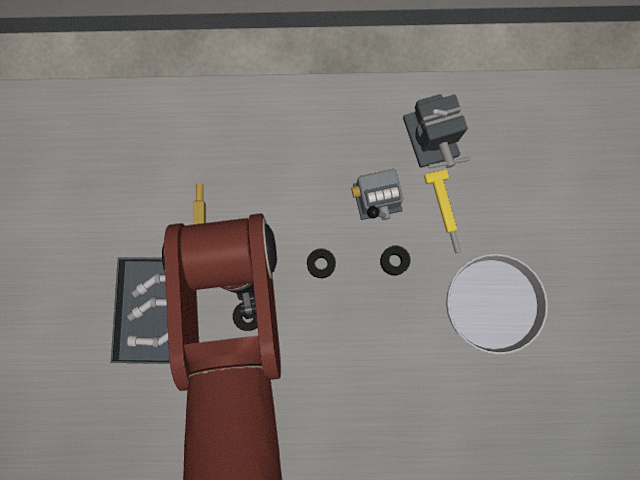

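drive_tool --moves '[0,0,0,-0.032,0.012,-0.03,0,0,0,0,-0.031,0.012,-0.03,0,0,0,0,0,0,0,0,0,0,0,0,0,0,0,0,0,0,0,0,0,0]'

```text
t: 21.35
tool_pos: [0.4492, 0.1525, 0.1309]
tool_rot: [2.002, 2.417, 0.004]
contact_force: [0.6, 0.2, 0.2]
opening: 0.0853
```

Run:
```python
from stem import *
o=st(); wsnap('w16')
print(proj('w',[[.4465,.1525,.028]],ld('w16')))
```

```text
t 21.35 pos [0.4492 0.1525 0.1309] yaw 100.72 z [ 0.004  0.    -1.   ] open 0.0853 F [0.6 0.2 0.2] q6 -1 q1 10
[[317.39354363 235.71441382]]
```

View pics/w16.png

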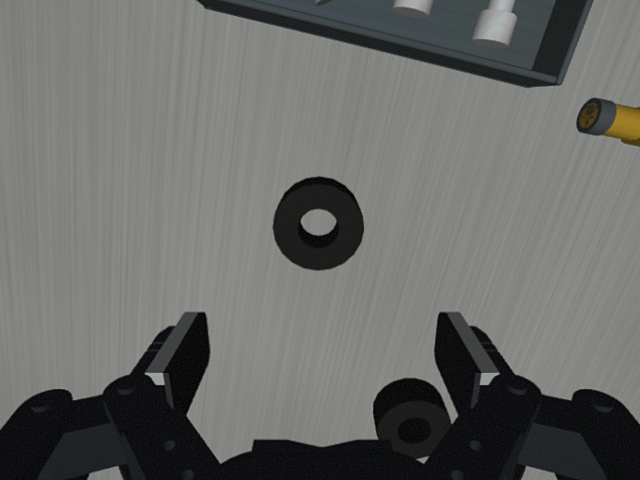

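drive_tool --moves '[0,0,0,-0.001,0.002,-0.05,0,0,0,0,0,0,-0.05,0,0,0,0,0,0,-0.022,0,0,0,0,0,0,-0.004,0.1,0,0,0,0,0,0,1]' --newtons 60

```text
t: 22.02
tool_pos: [0.4474, 0.1548, 0.0042]
tool_rot: [2.002, 2.419, 0.002]
contact_force: [1.6, 0.1, 0.8]
opening: 0.0607
```

drive_tool --moves '[0,0,0,0,0,0,1,0,0,0,0,0,0,1,0,0,0,0,0,0,1,0,0,0,0,0,0.02,1,0,0,0,0,0,0.04,1]'

```text
t: 22.65
tool_pos: [0.4438, 0.1544, 0.0617]
tool_rot: [-2.001, -2.418, 0.006]
contact_force: [0.9, 0.2, -0.6]
opening: 0.0573
```

drive_tool --moves '[0,0,0,0,0,0.05,1,0,0,0,0.002,-0.058,0.02,1,0,0,0,0.002,-0.058,0,1,0,0,0,0.002,-0.058,0,1,0,0,0,0.002,-0.058,0,1]'

```text
t: 23.28
tool_pos: [0.4535, -0.0788, 0.1331]
tool_rot: [2.002, 2.42, 0.001]
contact_force: [0.4, -0.2, 0.0]
opening: 0.0574
```

drive_tool --moves '[0,0,0,0.002,-0.058,0,1,0,0,-2,0.002,-0.058,0,1,0,0,-2,0.002,-0.058,0,1,0,0,-2,0.002,-0.058,0,1,0,0,-2,0.002,-0.058,0,1]'

```text
t: 23.9
tool_pos: [0.4635, -0.3689, 0.1328]
tool_rot: [-2.168, -2.273, -0.0]
contact_force: [0.8, 0.8, 0.0]
opening: 0.0572
```

Run:
```python
from stem import *
o=st(); wsnap('w17')
```

```text
t 23.9 pos [ 0.4635 -0.3689  0.1328] yaw 92.7 z [ 0.  0. -1.] open 0.0572 F [0.8 0.8 0. ] q6 -48 q1 -46
```

View pics/w17.png

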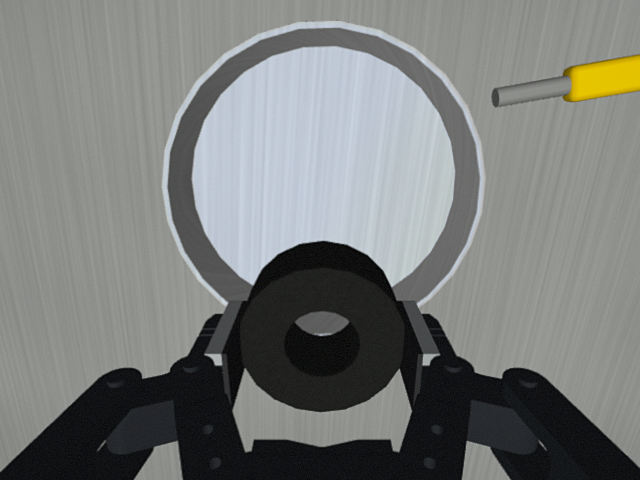

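drive_tool --moves '[0,0,0,0,-0.025,0,1,0,0,0,0,0,-0.045,1,0,0,0,0,0,-0.045,1,0,0,0,0,0,-0.022,1,0,0,0,0,0,-0.008,1]'

```text
t: 24.58
tool_pos: [0.4634, -0.3915, 0.0116]
tool_rot: [-2.165, -2.273, -0.0]
contact_force: [0.5, -0.0, -0.7]
opening: 0.0571
```

drive_tool --moves '[0,0,0,0,0,0,1,0,0,0,0,0,0,0.1,0,0,0,0,0,0,0.1,0,0,0,0,0,0.03,0.1,0,0,0,0,0.02,0.06,0]'

```text
t: 25.2
tool_pos: [0.4626, -0.3718, 0.1013]
tool_rot: [-2.165, -2.27, -0.0]
contact_force: [0.3, -0.1, 0.6]
opening: 0.0855
```

drive_tool --moves '[0,0,0,0.01,0.05,0.04,0,0,0,0,0.02,0.05,0,0,0,0,0,0.02,0.055,0,0,0,0,0,0.02,0.055,0,0,0,0,0,0.02,0.0,0,0]'

```text
t: 25.82
tool_pos: [0.5544, -0.1607, 0.1419]
tool_rot: [2.161, 2.279, 0.002]
contact_force: [-0.0, -1.0, 0.4]
opening: 0.0854
```

Run:
```python
from stem import *
o=st(); wsnap('w18'); snap('scene','s18')
```

```text
t 25.82 pos [ 0.5544 -0.1607  0.1419] yaw 93.06 z [ 0.001  0.    -1.   ] open 0.0854 F [-0.  -1.   0.4] q6 -27 q1 -24
```

View pics/w18.png

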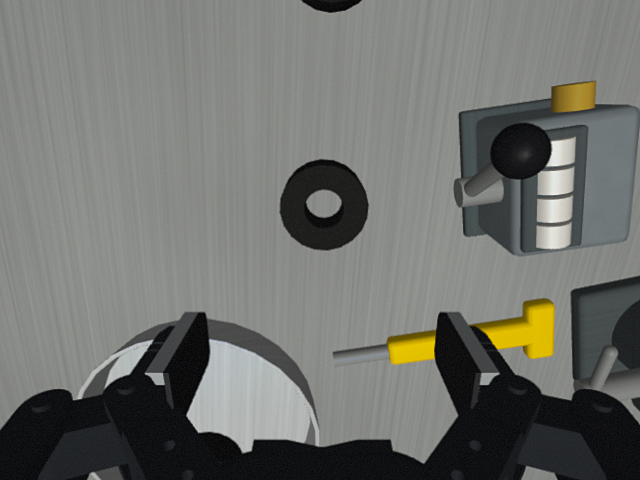

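View pics/s18.png

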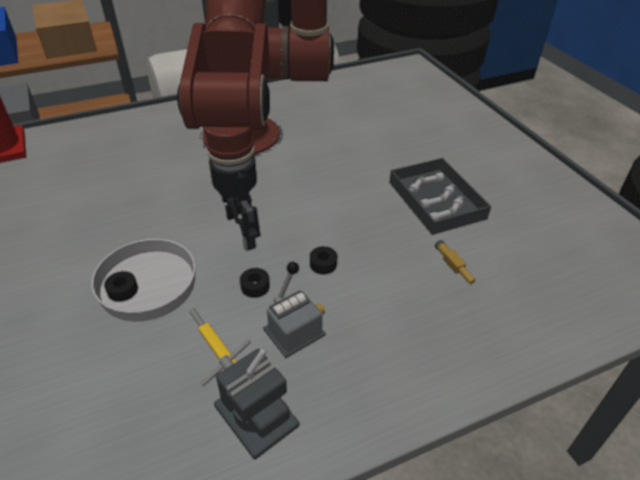

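drive_tool --moves '[0,0,9.6,0,0.005,0.02,0,0,0,9.6,0,0.005,0.02,0,0,0,9.6,0,0.004,0,0,0,0,9.6,0,0,0,0,0,0,9.6,0,0,0,0]'

```text
t: 26.55
tool_pos: [0.5531, -0.151, 0.1814]
tool_rot: [1.048, 2.961, -0.0]
contact_force: [-0.2, -0.3, -0.2]
opening: 0.0853
```

drive_tool --moves '[0,0,9.6,0,0,0,0,0,0,9.6,0,0,0,0,0,0,9.6,0,0,0,0,0,0,9.6,0,0,0,0,0,0,0,0,0,0,0]'

```text
t: 27.18
tool_pos: [0.5532, -0.151, 0.1813]
tool_rot: [0.027, 3.141, -0.001]
contact_force: [-0.3, -0.5, 0.1]
opening: 0.0853
```

Run:
```python
from stem import *
o=st(); wsnap('w19'); print(proj('w',[[.554,-.1475,.028]],ld('w19')))
```

```text
t 27.18 pos [ 0.5532 -0.151   0.1813] yaw 179.01 z [ 0. -0. -1.] open 0.0853 F [-0.3 -0.5  0.1] q6 -112 q1 -23
[[324.84728166 215.49383836]]
```

View pics/w19.png

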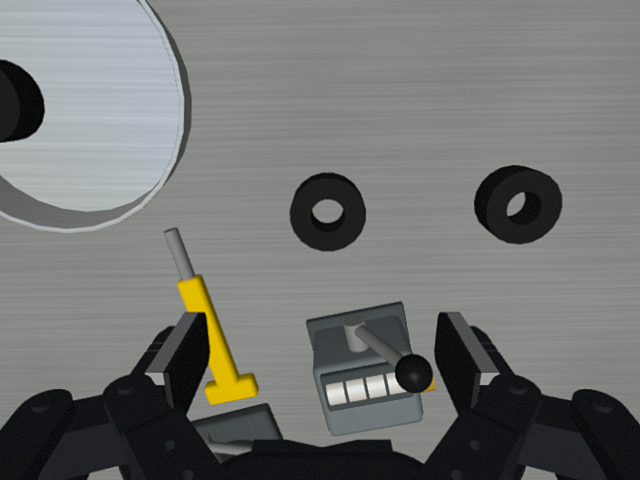

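drive_tool --moves '[0,0,0,0.001,0.004,-0.06,0,0,0,0,0,0,-0.06,0,0,0,0,0,0,-0.04,0,0,0,0,0,0,-0.013,0,0,0,0,0,0,-0.003,0.1]'

```text
t: 27.85
tool_pos: [0.5548, -0.1465, 0.0051]
tool_rot: [0.024, 3.141, -0.0]
contact_force: [-0.5, 0.7, 0.4]
opening: 0.0768
```

drive_tool --moves '[0,0,0,0,0,0,1,0,0,0,0,0,0,1,0,0,0,0,0,0,1,0,0,0,0,0,0.02,1,0,0,0,0,0,0.04,1]'

```text
t: 28.48
tool_pos: [0.553, -0.1456, 0.0645]
tool_rot: [-0.022, -3.138, -0.002]
contact_force: [0.8, -0.2, -0.2]
opening: 0.0576
```

drive_tool --moves '[0,0,0,0,0,0.05,1,0,0,-8,-0.033,-0.043,0.02,1,0,0,-8,-0.033,-0.043,0,1,0,0,-8,-0.033,-0.043,0,1,0,0,-6,-0.033,-0.043,0,1]'

```text
t: 29.1
tool_pos: [0.4215, -0.3194, 0.1364]
tool_rot: [0.839, 3.026, -0.002]
contact_force: [0.7, -0.3, -0.1]
opening: 0.0579
```

Run:
```python
from stem import *
o=st(); wsnap('w20')
```

```text
t 29.1 pos [ 0.4215 -0.3194  0.1364] yaw 148.99 z [ 0.001 -0.001 -1.   ] open 0.0579 F [ 0.7 -0.3 -0.1] q6 -104 q1 -45
```

View pics/w20.png

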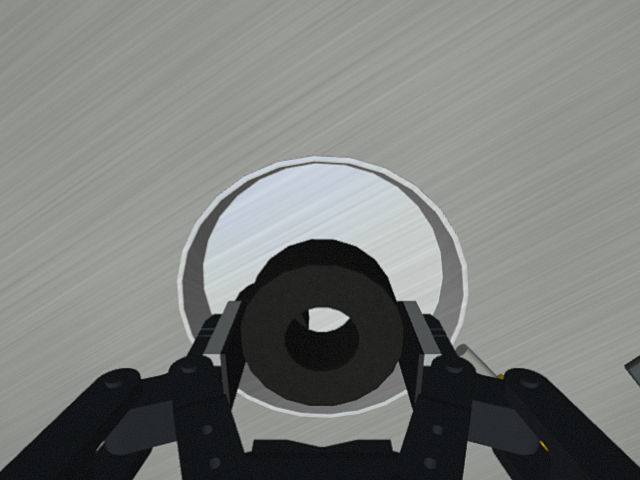

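drive_tool --moves '[0,0,0,0,0,0,1,0,0,0,0,0,-0.045,1,0,0,0,0,0,-0.045,1,0,0,0,0,0,-0.026,1,0,0,0,0,0,-0.008,1]'

```text
t: 29.78
tool_pos: [0.4221, -0.3155, 0.0125]
tool_rot: [-0.828, -3.022, -0.007]
contact_force: [-19.8, 18.5, 51.4]
opening: 0.0575
```

drive_tool --moves '[0,0,0,0,0,0,1,0,0,0,0,0,0,0.15,0,0,0,0,0,0,0.15,0,0,0,0,0,0.03,0.15,0,0,0,0,0.01,0.06,0]'

```text
t: 30.4
tool_pos: [0.4209, -0.3065, 0.0989]
tool_rot: [-0.833, -3.023, -0.005]
contact_force: [1.1, -0.9, 0.8]
opening: 0.0852
```

drive_tool --moves '[0,0,-8,0.025,0.05,0.04,0,0,0,-8,0.025,0.055,0.02,0,0,0,-8,0.025,0.055,0,0,0,0,-8,0.025,0.055,0,0,0,0,-8,0.025,0.055,0,0]'

```text
t: 31.02
tool_pos: [0.5455, -0.0416, 0.1572]
tool_rot: [1.825, 2.556, 0.001]
contact_force: [-0.1, -1.0, -0.2]
opening: 0.0858
```

drive_tool --moves '[0,0,-9,0.007,0.04,0,0,0,0,-9,0,0,0,0,0,0,-9,0,0,0,0,0,0,-9,0,0,0,0,0,0,0,0,0,0,0]'

```text
t: 31.65
tool_pos: [0.5518, -0.0035, 0.1568]
tool_rot: [-2.52, -1.876, 0.0]
contact_force: [-0.1, -0.6, 0.4]
opening: 0.0854
```

Run:
```python
from stem import *
o=st(); wsnap('w21'); snap('scene','s21');print(proj('w',[[.553,.003,.028]],ld('w21')))
```

```text
t 31.65 pos [ 0.5518 -0.0035  0.1568] yaw 73.32 z [-0.  0. -1.] open 0.0854 F [-0.1 -0.6  0.4] q6 9 q1 -8
[[321.96671476 215.68563498]]
```

View pics/w21.png

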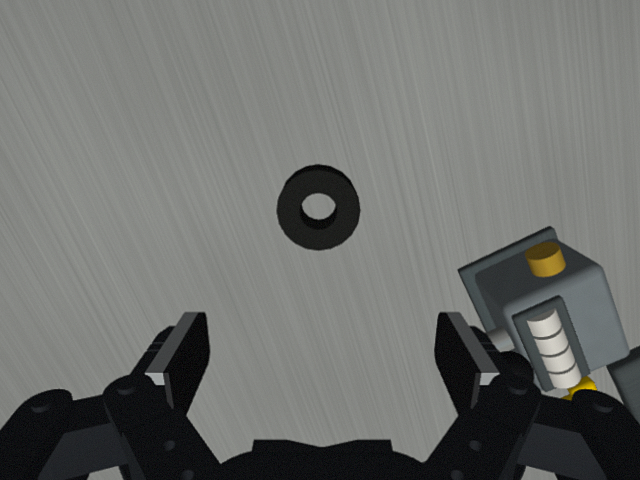

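View pics/s21.png

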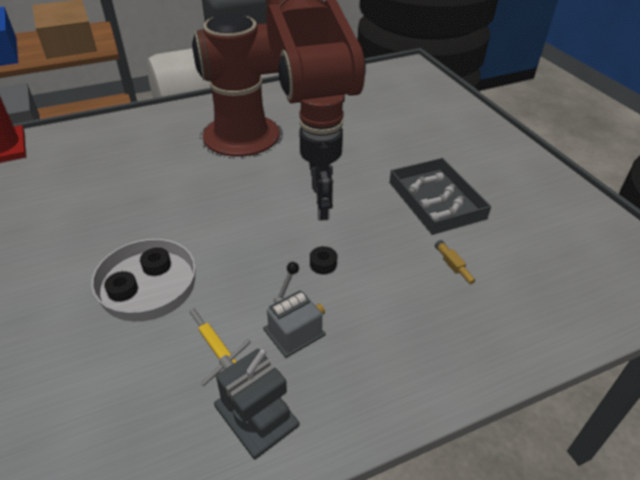

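drive_tool --moves '[0,0,0,0,0.007,-0.05,0,0,0,0,0,0,-0.05,0,0,0,0,0,0,-0.035,0,0,0,0,0,0,-0.013,0,0,0,0,0,0,-0.004,0.1]'

```text
t: 32.38
tool_pos: [0.552, 0.0032, 0.0048]
tool_rot: [-2.522, -1.874, 0.0]
contact_force: [0.9, 0.7, 0.0]
opening: 0.0771
```

drive_tool --moves '[0,0,0,0,0,0,1,0,0,0,0,0,0,1,0,0,0,0,0,0,1,0,0,0,0,0,0.02,1,0,0,0,0,0,0.04,1]'

```text
t: 33.0
tool_pos: [0.55, 0.0035, 0.0644]
tool_rot: [-2.52, -1.871, 0.005]
contact_force: [-0.1, -1.1, 0.4]
opening: 0.0574
```

drive_tool --moves '[0,0,0,-0.01,0,0.06,1,0,0,-7,-0.007,-0.052,0.03,1,0,0,-7,-0.007,-0.055,0,1,0,0,-7,-0.007,-0.055,0,1,0,0,-7,-0.007,-0.055,0,1]'

```text
t: 33.62
tool_pos: [0.5134, -0.2153, 0.1563]
tool_rot: [2.902, 1.201, 0.002]
contact_force: [1.1, -0.4, -0.8]
opening: 0.0571
```

drive_tool --moves '[0,0,-8,-0.006,-0.055,0,1,0,0,-7,0,-0.05,0,1,0,0,0,0,0,0,1,0,0,0,0,0,0,1,0,0,0,0,0,0,1]'

```text
t: 34.25
tool_pos: [0.508, -0.3174, 0.155]
tool_rot: [-3.032, -0.821, -0.0]
contact_force: [0.7, 0.7, -1.5]
opening: 0.057
```

Run:
```python
from stem import *
o=st(); wsnap('w22'); snap('scene','s22')
```

```text
t 34.25 pos [ 0.508  -0.3174  0.155 ] yaw 30.3 z [-0.  0. -1.] open 0.057 F [ 0.7  0.7 -1.5] q6 21 q1 -39
```

View pics/w22.png

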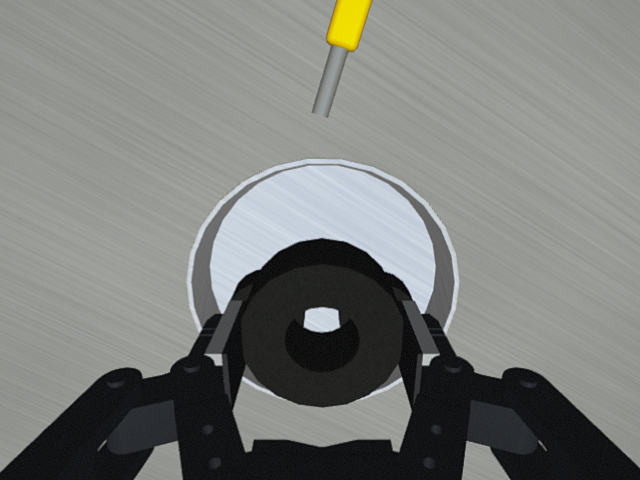

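View pics/s22.png

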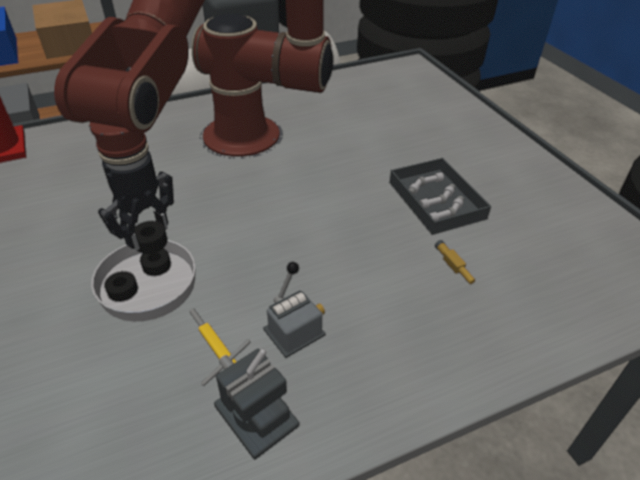

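Run:
```python
from stem import *
print(cast('scene',[[121,282],[155.5,257.5]],.033).round(4))
print(proj('scene',[[.508,-.318,.033],[.4625,-.346,.005]]))
a=cv2.resize(cv2.imread('pics/s22.png')[220:330,80:210],None,fx=4.5,fy=4.5);cv2.imwrite('pics/m22.png',a)
```

```text
[[ 0.469  -0.3895  0.033 ]
 [ 0.4278 -0.315   0.033 ]]
[[162.09120004 284.89984347]
 [146.13146985 282.80498159]]
```

View pics/m22.png

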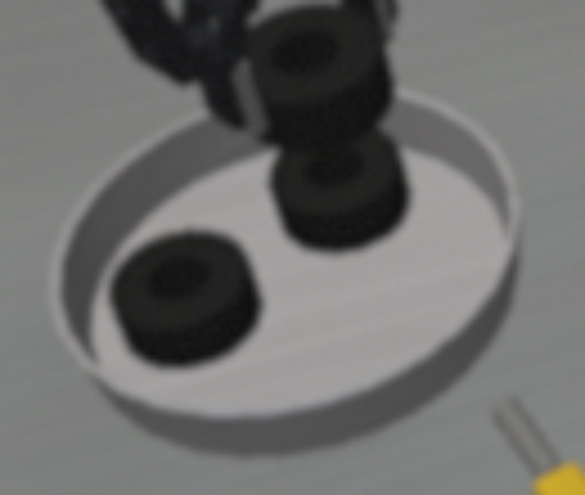

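drive_tool --moves '[0,0,0,0,0,-0.05,1,0,0,0,0,0,-0.05,1,0,0,0,0,0,-0.025,1,0,0,0,0,0,-0.005,1,0,0,0,0,0,0,1]'

```text
t: 34.98
tool_pos: [0.5085, -0.3187, 0.0257]
tool_rot: [3.032, 0.819, 0.001]
contact_force: [0.2, 1.2, -0.8]
opening: 0.057
```

drive_tool --moves '[0,0,0,0,0,-0.004,1,0,0,0,0,0,-0.003,1,0,0,0,0,0,-0.003,1,0,0,0,0,0,0,1,0,0,0,0,0,0,1]'

```text
t: 35.6
tool_pos: [0.5079, -0.3188, 0.0149]
tool_rot: [3.033, 0.818, -0.0]
contact_force: [0.0, -0.2, -0.6]
opening: 0.057
```

Release and rise.

drive_tool --moves '[0,0,0,0,0,-0.003,1,0,0,0,0,0,0,0.15,0,0,0,0,0,0,0.15,0,0,0,0,0,0.03,0.15,0,0,0,0,0,0.06,0.15]'

```text
t: 36.22
tool_pos: [0.5058, -0.3171, 0.0994]
tool_rot: [-3.028, -0.816, 0.007]
contact_force: [0.7, -0.8, 0.6]
opening: 0.0725
```

drive_tool --moves '[0,0,9,-0.01,0.04,0.06,1,0,0,9,-0.01,0.06,0.04,1,0,0,9,-0.01,0.06,0,1,0,0,9,0.02,0.06,0,1,0,0,9,0.03,0.06,0,1]'

```text
t: 36.85
tool_pos: [0.5285, -0.056, 0.1884]
tool_rot: [2.484, 1.921, 0.002]
contact_force: [0.3, -0.3, -0.8]
opening: -0.0002
```

Run:
```python
from stem import *
o=st(); snap('top','t23'); snap('scene','s23')
```

```text
t 36.85 pos [ 0.5285 -0.056   0.1884] yaw 75.45 z [ 0.002 -0.001 -1.   ] open -0.0002 F [ 0.3 -0.3 -0.8] q6 0 q1 -14
```

View pics/t23.png

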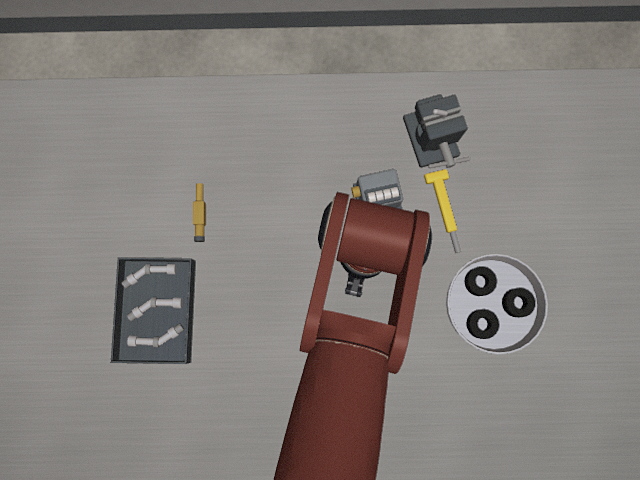

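View pics/s23.png

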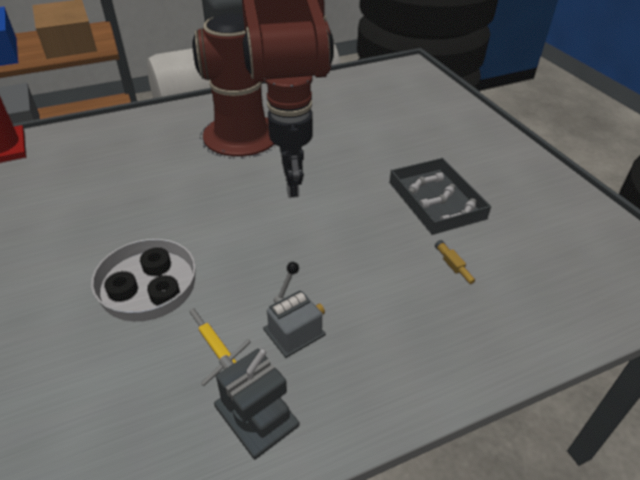

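Run:
```python
import cv2,numpy as np
a=cv2.resize(cv2.imread('pics/t23.png')[245:375,100:210],None,fx=4,fy=4,interpolation=cv2.INTER_CUBIC)
b=cv2.resize(cv2.imread('pics/s23.png')[150:240,380:500],(640,520),interpolation=cv2.INTER_CUBIC)[:, :]
b=cv2.resize(b,(350,285)); o=np.zeros((520,790,3),np.uint8);o[:,:440]=a;o[:285,440:]=b
cv2.imwrite('pics/m23.png',o)
```

View pics/m23.png

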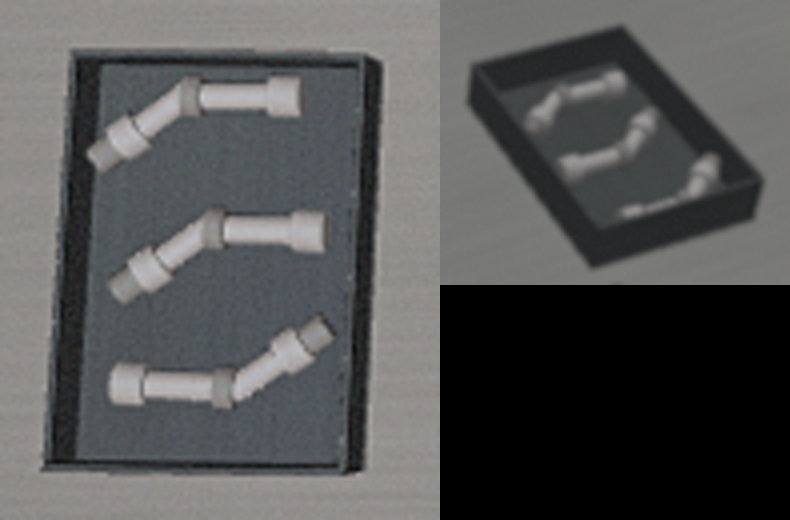

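drive_tool --moves '[0,0,8,0,0.02,0,1,0,0,8,0.033,0.004,0,1,0,0,9,0.032,0,0,1,0,0,0,0.032,0,-0.02,1,0,0,0,0,0,-0.04,1]'

```text
t: 37.58
tool_pos: [0.6289, -0.0348, 0.1297]
tool_rot: [2.013, 2.405, 0.004]
contact_force: [-0.4, 0.2, -1.0]
opening: -0.0002
```

drive_tool --moves '[0,0,0,0,0,-0.027,1,0,0,0,0,0,0,1,0,0,0,0,0,0,1,0,0,0,0,0,0,1,0,0,0,0,0,0,1]'

```text
t: 38.2
tool_pos: [0.6263, -0.0339, 0.1023]
tool_rot: [2.014, 2.408, 0.002]
contact_force: [0.5, 0.1, 0.0]
opening: 0.0004
```

drive_tool --moves '[0,0,0,0.0046,-0.0246,0,1,0,0,0,0.0046,-0.0246,0,1,0,0,0,0.0037,-0.0197,0,1,0,0,0,0.0018,-0.0108,0,1,0,0,0,0.0013,-0.0069,0,1]'

```text
t: 38.83
tool_pos: [0.6417, -0.1211, 0.1007]
tool_rot: [2.016, 2.409, 0.001]
contact_force: [0.4, 2.9, 1.0]
opening: 0.0
```

drive_tool --moves '[0,0,0,0.0006,-0.003,0,1,0,0,0,0.0006,-0.003,0,1,0,0,0,0.0006,-0.003,0,1,0,0,0,0.0006,-0.003,0,1,0,0,0,0,0,0,1]'

```text
t: 39.45
tool_pos: [0.6431, -0.132, 0.0997]
tool_rot: [-2.014, -2.408, 0.001]
contact_force: [1.0, 4.9, -3.4]
opening: 0.0001
```

drive_tool --moves '[0,0,0,0.0004,-0.002,0,1,0,0,0,0.0004,-0.002,0,1,0,0,0,0.0004,-0.002,0,1,0,0,0,0,0,0,1,0,0,0,0,0,0,1]'

```text
t: 40.08
tool_pos: [0.6439, -0.1364, 0.0998]
tool_rot: [-2.012, -2.406, -0.001]
contact_force: [-2.2, 9.6, -1.8]
opening: 0.0002
```

drive_tool --moves '[0,0,0,0.0003,-0.0015,0,1,0,0,0,0.0003,-0.0015,0,1,0,0,0,0,0,0,1,0,0,0,0,0,0,1,0,0,0,0,0,0,1]'

```text
t: 40.7
tool_pos: [0.644, -0.1371, 0.0996]
tool_rot: [-2.009, -2.404, -0.005]
contact_force: [-3.9, 16.4, -0.6]
opening: -0.0
```

Run:
```python
from stem import *
o=st(); snap('scene','s24'); cv2.imwrite('pics/m24.png',cv2.resize(cv2.imread('pics/s24.png')[210:360,200:380],(576,480)))
```

```text
t 40.7 pos [ 0.644  -0.1371  0.0996] yaw 100.23 z [-0.005  0.008 -1.   ] open -0.0 F [-3.9 16.4 -0.6] q6 -29 q1 -19
```

View pics/m24.png

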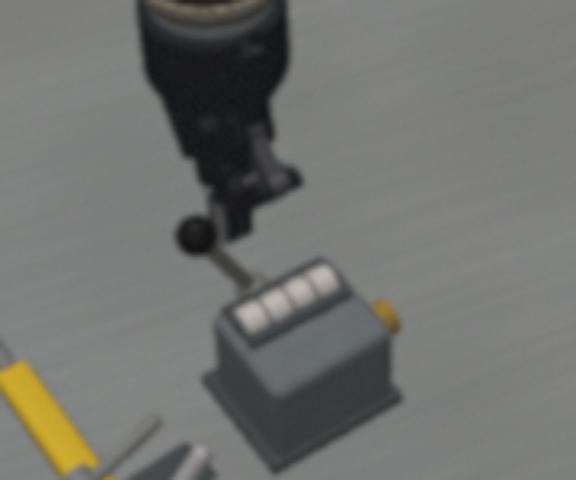

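At the stop (16 N, stalled at the same place). Withdraw and look over the tray.

drive_tool --moves '[0,0,0,-0.004,0.022,0,1,0,0,0,-0.005,0.027,0,1,0,0,0,-0.005,0.03,0,1,0,0,0,-0.005,0.03,0.01,1,0,0,0,-0.005,0.03,0.04,1]'

```text
t: 41.38
tool_pos: [0.6202, -0.0022, 0.1492]
tool_rot: [-2.015, -2.409, 0.006]
contact_force: [0.5, 0.4, 0.2]
opening: -0.0
```

drive_tool --moves '[0,0,0,-0.02,0.05,0.05,1,0,0,0,-0.03,0.055,0.02,1,0,0,0,-0.03,0.055,0,1,0,0,0,-0.03,0.04,0,1,0,0,0,0,0,0,1]'

```text
t: 42.0
tool_pos: [0.5156, 0.1891, 0.2138]
tool_rot: [2.008, 2.411, 0.003]
contact_force: [-0.3, -0.0, 1.0]
opening: -0.0004
```

Run:
```python
from stem import *
o=st(); wsnap('w25');snap('top','t25'); snap('scene','s25')
```

```text
t 42.0 pos [0.5156 0.1891 0.2138] yaw 100.42 z [ 0.004 -0.001 -1.   ] open -0.0004 F [-0.3 -0.   1. ] q6 2 q1 12
```

View pics/w25.png

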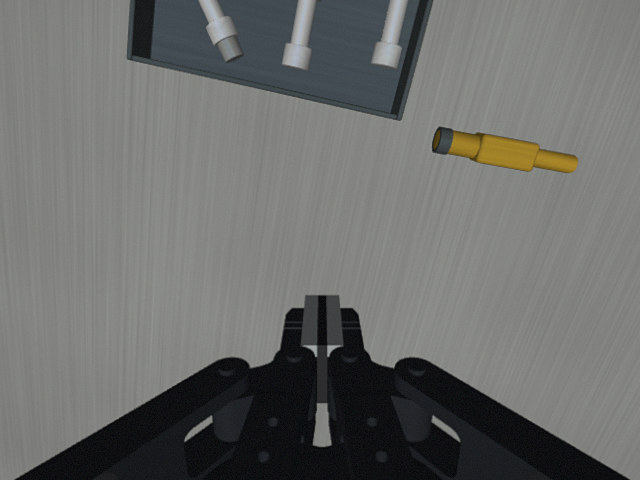

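View pics/s25.png

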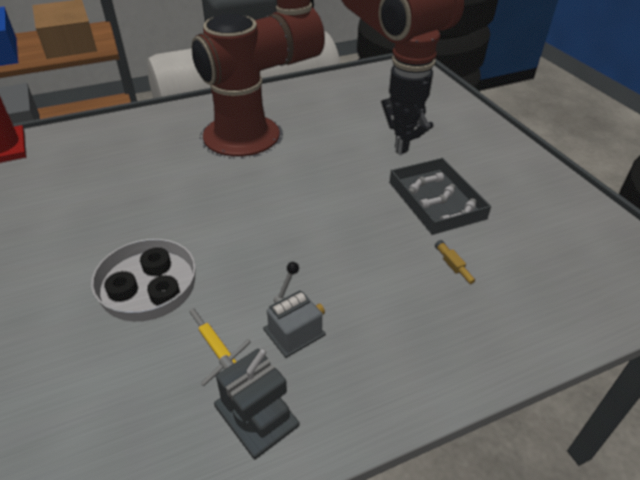

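View pics/t25.png

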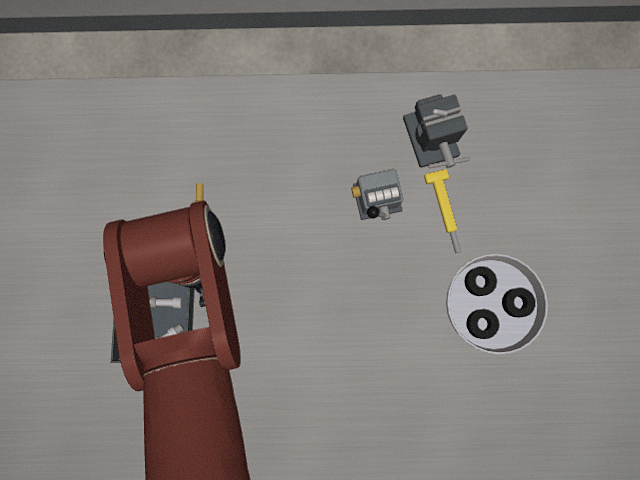

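drive_tool --moves '[0,0,0,-0.01,0.05,0.01,1,0,0,0,-0.01,0.05,0,1,0,0,0,0,0,0,1,0,0,0,0,0,0,1,0,0,0,0,0,0,1]'

```text
t: 42.78
tool_pos: [0.4969, 0.2859, 0.2221]
tool_rot: [2.018, 2.407, -0.001]
contact_force: [0.1, 0.8, 0.2]
opening: -0.0003
```

Run:
```python
from stem import *
o=st(); wsnap('w26')
```

```text
t 42.77 pos [0.4969 0.2859 0.2221] yaw 100.05 z [ 0.    -0.001 -1.   ] open -0.0003 F [0.1 0.8 0.2] q6 12 q1 22
```

View pics/w26.png

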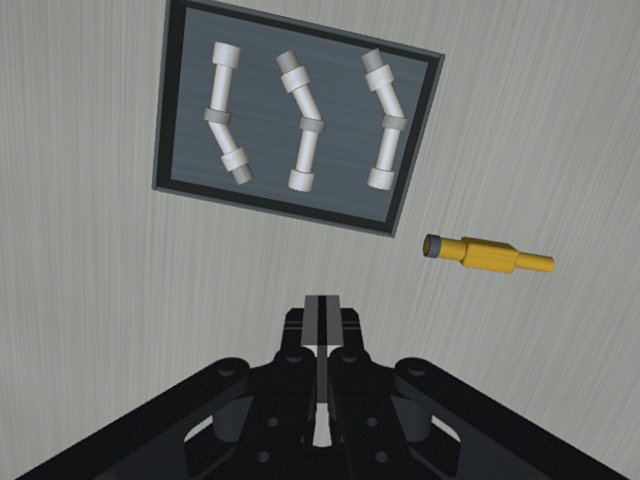

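All three stems lie flat inside the tray; the job is complete.

```bash
python3 -c "
from station import ctrl
print(ctrl.finish_job())"
```

```text
the job is handed in; nothing more can be done
None
```

The job is done and handed in at about 43 s. All three stems are in the tray and all three grommets are in the dish. The lever was swung fully over after each kind and sprang back both times.

**Lever:** On both swings the lever stopped at the same place (13 N and 16 N push). The pictures afterwards showed the ball back at rest.

**Last pictures:** All three stems lie flat in the tray and all three grommets lie flat in the dish. The chuck and puller are where they were, and the gripper is shut, clear and touching nothing.

**What disagreed:**
- One stem in the tray shifted a few centimetres partway through while the robot was away from it; it is still lying flat inside.
- Lowering the second grommet into the dish gave a wrist force of about 58 N for a moment. That is under the 120 N limit. I think it was the grommet or fingertips pressing, but I did not find the cause, and I could not measure whether the gripper's body went over its 40 N limit.
- The wrist camera put things up to about 5 mm away from where the top camera did, so I mostly aimed between the two. Every grasp held.

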